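Load and clamp the slicer cassette

TASK

Set the slicing cassette with the orange handle on the slicer's bed and slide it along between the guides until it clicks home against the stop. Then let go of it and turn the red clamp knob clockwise until its rubber foot just touches the cassette, plus one further quarter turn and no more (never overtighten it). Leave the cassette with the blue handle and everything else on the counter where they are.

Things in the scene. Friction and masses are not known exactly. Their poses are not given: they have to be found in the camera images.
- cassette_mid (a point): Orange-handled cassette (loose, about 0.24 kg): white body 64 wide (own x), 130 long (own y), 40 high, flat underside. This point: centre of the body, 20 above the underside. Own +y points to its nose, which enters the guides first (corners chamfered 6 by 12). In the +x side is the detent's notch, 14.5 long, centred at y = -10. Its finger handle is point cassette_handle.
- cassette_handle (a point): Point to grip on the cassette's handle, an orange upright fin 14 thick (along own x) and 38 long (along own y), top 14 above this point. Axes as cassette_mid; this point lies at (0, -40, +46) mm from cassette_mid, 66 above the underside. Grip it across its thickness from above; the body top is 26 below this point.
- cassette_slope (a point): Where the clamp foot presses: a point on the aluminium slope along the -x side of the cassette's top, at (-14, +40, +11) mm from cassette_mid. The slope faces up and to own -x, its normal leaning 32 degrees from vertical, square to the clamp screw when the cassette is home. This point's axes are those of the cassette.
- seat (a point): Point on the slicer's bed (12 above the counter) under the centre of the cassette's underside when it is fully home; the stand is fixed. x across the bed, away from the clamp; +y the way the cassette slides home; z up; the home cassette has these same axes. Two guide walls 16 high, 66.5 apart, run from y = -70 to +70 mm; a stop 30 high is 1.2 beyond the home cassette's nose.
- bed_start (a point): Point on the bed 165 mm before the seat (at y = -165, x = 0 of the seat's frame, same axes), where the cassette's underside centre can be set down flat with its nose just ahead of the flared mouth of the guides (mouth starts at seat y = -93). Bed 90 wide, from seat y = -225 to +75. White gear housing beyond the stop: seat x +5 to +105, y +77 to +143, 115 high.
- knob_grip (a point): Centre of the round red clamp knob, 38 diameter, 26 long. z is the screw axis, outward from its free end; it leans 32 degrees from vertical to the seat's -x. It turns in place and stays where left (friction 0.06 N m). At (-55, 40, 96) mm in the seat's frame. 12 mm of bare shaft below it before the nut barrel (28 diameter) and post (seat x -64 to -46, y 22 to 58, up to 78 over the counter).
- knob (a joint): Knob angle, rad, 0 to 9.2: grows as the knob is turned clockwise seen from its free end (from above), which drives the foot out along the screw axis towards the cassette by 16 mm a turn (2.55 mm a rad). It starts between 3.4 and 5.2. With the cassette flat and home the foot touches at about 6.3.
- foot_face (a point): Centre of the pressing face of the clamp's black rubber foot (disc 18 in diameter), on the screw axis; z points along the screw axis towards the knob. Its distance along z from cassette_slope is the gap still to close. With the cassette away it just hangs over the bed.
- foot (a joint): How far the sprung foot is pushed back on its spindle, m, 0 (free) to 0.009; 2500 N/m. Stays 0 until the foot touches, then grows by 2.55 mm per rad of the knob, so a quarter turn past touch is 0.004.
- detent (a joint): Brass detent ball in the guide wall on the seat's +x side (at seat y = -10 mm), m: 0 fully out, about 0.003 while the cassette's side passes over it, back to 0 when it has clicked into the notch. Its spring pushes 3 to 6 N sideways; pushing the cassette past it takes a few N.
- spare_mid (a point): A bystander: leave it where it stands. The blue-handled cassette, same shape as the orange one; centre of its body, 20 above the underside.
- spice_jar: A bystander: leave it where it stands. Amber jar with red cap, 48 in diameter, 85 high; origin at its foot.
- soy_bottle: A bystander: leave it where it stands. Amber bottle, 66 in diameter, 190 high; origin at its foot.
- oil_bottle: A bystander: leave it where it stands. Green bottle, 64 in diameter, 180 high; origin at its foot.
- small_bowl: A bystander: leave it where it stands. Blue bowl, 96 in diameter, 45 high; origin at its foot.
- mug: A bystander: leave it where it stands. White mug, 76 in diameter, 80 high; origin at its foot.
- tin: A bystander: leave it where it stands. Tin can, 74 in diameter, 75 high; origin at its foot.
- cassette: The same orange-handled cassette; origin at the centre of its underside, axes as for point cassette_mid.

How it is judged:
By the outcome, as a careful person would: the job done as asked, in the order asked, and still so for the second after the job is handed in, with the robot touching nothing.
It also fails if it takes over 72 s, if anything falls off the work surface, if the arm or the gripper's body presses on something with over 40 N, if the wrist force passes 120 N, or if a joint passes its speed limit or range.

ROBOT

A 6-joint arm with a two-finger parallel gripper is mounted at the origin on the work surface. World frame = base frame: x ahead of the robot, y to its left, z up, the work surface at z = 0. Lengths are in mm, angles in rad, forces in N, time in s.
With the tool pointing down it reaches from about 325 to 900 mm from the base axis. Payload 3.5 kg.
Tool frame: the origin (TCP) lies midway between the tips of the shut fingers; the grasp point (between the pads) lies 19 mm behind it; z points along the fingers, y is the direction in which the jaws open and shut (so a half turn about z gives the same grasp; the last joint's range is limited). The gripper opens to 85 mm and grips with 20 to 120 N. Pads are 22 mm wide; open, the fingers measure 114 mm over their backs; the gripper's body (76 mm by 85 mm) begins 54 mm behind the grasp point. The pads swing forward as they close: fully open they stand 13 mm farther back than shut.
Start: joints at [-1.429, 0.276, -0.026, 1.268, 0, 1.467], TCP at [151.464, -606.366, 193.713] pointing down, gripper open.
Joint ranges: [-3.12, 3.12], [-0.85, 1.88], [-1.08, 1.24], [-1.95, 2.15], [-1.57, 1.53], [-3.14, 3.14]. Speed limits (rad/s): [2.57, 2.57, 3.14, 3.14, 3.14, 3.14].

INTERFACE

Orientations are given as a unit quaternion [x, y, z, w].
In Python, from rig import arm gives the robot as it stands.
- The arm moves only by the tool carry_out, never from a script. Its argument "steps" is a list of rows, each an object with "delta_pos": the shift along the tool's x, y, z in mm, a list of three; "dr": the turn, a rotation vector about the tool's x, y, z in degrees, a list of three. A call has 1 to 12 rows; each row is the pose to reach, as a shift and turn from the pose commanded when the call began, along the tool's axes at that moment; what a row does not reach only later rows make up. A row lasts 1/8 s, in which the tool goes at most 62.5 mm and 10.7 degrees, less where a joint would pass 70% of its speed; a pose out of reach is approached as far as the arm can. A call with a gripper value outside its range is refused whole. "gripper" is the opening, from 0 (shut) to 1 (fully open), set as the call begins (left out, the last holds). The fingers move at their own pace and stop on an object; "squeeze" is the grip in N (left out, the last holds). Time passes only in rows, so rows that repeat a pose let the fingers close. It gives the time, the measured TCP pose, the force and the opening at its end, in the units of the state.
- arm.state(): the state, without advancing time (a new reading comes with each control period).
- arm.get_image(name): name is "scene" or "top" or "wrist"; returns a dict with "color" (400x640x3 uint8, red, green, blue), "z_map" (400x640 float32, mm along the optical axis (not along the pixel's ray), 0 where there is no reading), "mtx" (3x3 intrinsics, pixels), "distortion" ([k1, k2, p1, p2, k3] as OpenCV has them; the pictures are not rectified), "xyz" and "orientation" of the camera in the world. Camera axes: x right, y down, z forward; pixel columns grow to the right and rows downward; lengths in mm; the calibration is good to about 2 mm. A picture is of the moment at which its call begins.
- arm.job_done(): hands the job in, once; it reports no verdict.
The state is a dict: "t": time; "q": joint angles; "dq": joint speeds; "joint_efforts": joint torques, N m; "ee_pos": TCP position; "orientation": TCP orientation; "wrist_force": force on the tool from outside, world axes, zero at the start; "torque": the same for the moment, N m; "opening": finger opening in mm.
Only numpy, scipy, OpenCV 4.12 (cv2) and the standard library are available. Lean on these libraries where they do the work, as an engineer would, in place of code of your own. Each camera call takes 0.05 s, during which the arm holds its last target. There are 200 camera calls.

## Working session

There is one attempt and no reset: what is moved stays moved. The work goes in short steps, Python scripts to look and compute and a tool call to move; the robot and the scene stay as the last step left them, time stands still between calls to the robot, and variables do not carry over. Pictures are saved under pics/ and viewed, about 8 in all and at most 12, crops included, and the job is handed in when it is done.

Besides the shell and the picture viewer there is one more tool, called after ">>>" as name([rows], argument=value, ...), one row to a line, values as JSON. carry_out: Moves the arm, as the interface text tells. Its arguments: {"type":"object","properties":{"steps":{"type":"array"},"gripper":{"type":"number"},"squeeze":{"type":"number"}},"required":["steps"]}

```bash
ls; mkdir -p pics; cat > h.py <<'E'
import numpy as np, cv2
from rig import arm
from scipy.spatial.transform import Rotation as R
def grab(n):
    d=arm.get_image(n); return d
def cloud(d):
    K=np.array(d['mtx'],float);D=np.array(d['distortion'],float)
    h,w=d['z_map'].shape
    u,v=np.meshgrid(np.arange(w),np.arange(h))
    p=cv2.undistortPoints(np.stack([u,v],-1).reshape(-1,1,2).astype(np.float64),K,D).reshape(h,w,2)
    z=d['z_map'].astype(float)
    c=np.dstack([p[...,0]*z,p[...,1]*z,z])
    W=c@R.from_quat(d['orientation']).as_matrix().T+np.array(d['xyz'])
    W[z<=0]=np.nan
    return W
def save(d,name): cv2.imwrite('pics/'+name,cv2.cvtColor(d['color'],cv2.COLOR_RGB2BGR))
E
python3 - <<'E'
from h import *
ims=[]
for n in ['scene','top']:
    d=grab(n); save(d,n+'0.png'); np.savez(n+'0.npz',W=cloud(d),c=d['color']); print(n,d['xyz'],d['orientation'],d['mtx'],d['distortion'])
print(arm.state())
E
```

```text
pics
scene [1369.13046877  627.71500207  904.50009507] [ 0.39365037  0.81078523 -0.38987582 -0.18884795] [[427.73268796   0.         318.90695982]
 [  0.         427.73268796 204.10026797]
 [  0.           0.           1.        ]] [-0.05222092  0.          0.          0.          0.        ]
top [ 445.45056368   32.84155165 1396.43077844] [ 0.71000419 -0.7017614   0.04641807 -0.03564194] [[462.17640643   0.         320.27646331]
 [  0.         462.17640643 195.37309599]
 [  0.           0.           1.        ]] [-0.0540921  0.         0.         0.         0.       ]
{'t': 0.1, 'q': array([-1.42939531e+00,  2.77088427e-01, -2.77704736e-02,  1.26798801e+00,
       -1.88963480e-05,  1.46740345e+00]), 'dq': array([-0.0002676 , -0.0018983 ,  0.00299364,  0.00192838,  0.00059555,
       -0.00030453]), 'joint_efforts': array([ 6.20672222e-05, -4.46707034e+01,  2.96129322e+01,  8.46483337e-03,
       -9.51967013e-05, -1.24359786e-06]), 'ee_pos': array([ 151.34918821, -605.58215579,  192.63943934]), 'orientation': array([ 9.92518317e-01,  1.22091516e-01, -2.89300032e-05, -1.02492711e-03]), 'wrist_force': array([ 0.13610953, -0.42935012,  0.22468309]), 'torque': array([ 0.06915428, -0.03089019, -0.01480943]), 'opening': 85.3625318281485}
```

View pics/scene0.png

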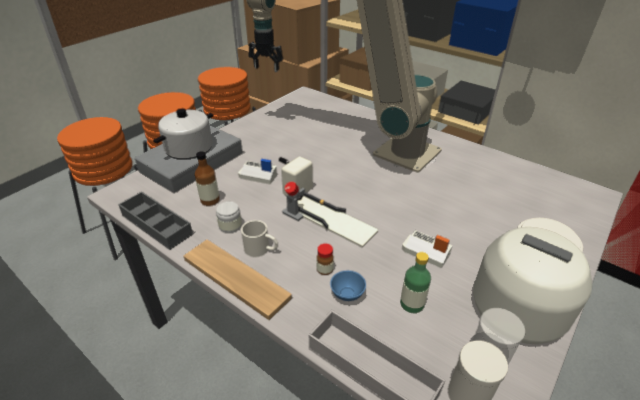

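View pics/top0.png

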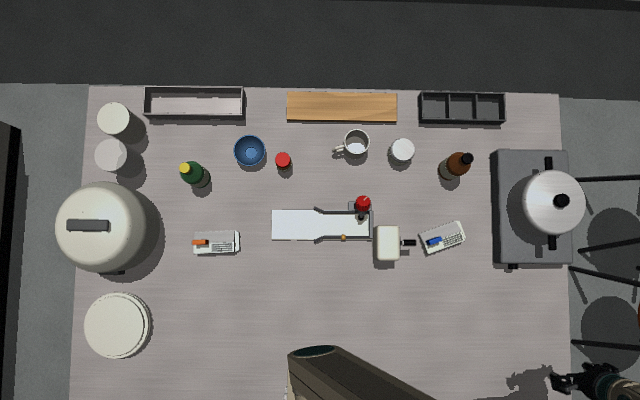

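The scene picture shows the stand mid-table. In the top view the orange cassette is at about (216,242), with its handle at (200,242) and its nose to the right. The bed spans (272–372, 225) and the knob is at (363,203). The blue spare is at (442,238).

```bash
python3 - <<'E'
from h import *
t=np.load('top0.npz');s=np.load('scene0.npz')
def rep(n,P): print(n,len(P),np.round(np.nanmedian(P,0),1),'min',np.round(np.nanpercentile(P,2,0),1),'max',np.round(np.nanpercentile(P,98,0),1))
for nm,d in(('top',t),('scene',s)):
    W=d['W'];c=d['c'].astype(int);r,g,b=c[...,0],c[...,1],c[...,2]
    print(nm)
    table=(np.abs(W[...,2])<15)&(np.hypot(W[...,0]-450,W[...,1])<400); print('table z',np.nanmedian(W[...,2][table]))
    x,y,z=W[...,0],W[...,1],W[...,2]
    om=(r>150)&(g>40)&(g<130)&(b<60)&(z>45)&(z<95)&(x>200)&(x<700)&(abs(y)<600); rep('orange',W[om])
    oc=np.median(W[om],0)
    near=(np.hypot(x-oc[0],y-oc[1])<130)
    m=near&(z>30)&(z<50)&~om; rep('cass top',W[m])
    (cx,cy),sz,a=cv2.minAreaRect(W[m|om][:,:2].astype(np.float32)); print('rect',cx,cy,sz,a)
    kn=(r>110)&(g<60)&(b<60)&(z>60)&(x>350)&(x<750)&(abs(y)<250); 
    n,l=cv2.connectedComponents(kn.astype(np.uint8))
    for i in range(1,n):
        if (l==i).sum()>15: rep('red%d'%i,W[l==i])
    bed=(z>7)&(z<19)&(x>350)&(x<650)&(y>-160)&(y<250)&(r>150); rep('bed',W[bed]); print(cv2.minAreaRect(W[bed][:,:2].astype(np.float32)))
    n,l=cv2.connectedComponents(bed.astype(np.uint8)); 
    for i in range(1,n):
        if (l==i).sum()>100: rep('  bc',W[l==i]); print(cv2.minAreaRect(W[l==i][:,:2].astype(np.float32)))
    h=(z>105)&(z<122)&(x>300)&(x<650)&(y>-250)&(y<100); rep('housing top',W[h]); print(cv2.minAreaRect(W[h][:,:2].astype(np.float32)))
E
python3 - <<'E'
import cv2
a=cv2.imread('pics/top0.png')
cv2.imwrite('pics/topc.png',cv2.resize(a[180:280,180:480],None,fx=2.6,fy=2.6,interpolation=cv2.INTER_CUBIC))
E
```

```text
top
table z 0.28390095865802323
orange 107 [684.7 139.5  83.5] min [456.4 108.   74.7] max [699.5 372.7  90. ]
cass top 183 [715.8 201.7  42. ] min [678.8 102.8  30.9] max [780.7 263.9  49.3]
rect 601.1410522460938 265.4355773925781 (152.7717742919922, 357.75457763671875) 52.96664047241211
red1 61 [706.  128.1  84.7] min [682.3 104.9  80.3] max [720.3 142.4  89.9]
red4 104 [ 580.1 -102.7  120.5] min [ 567.8 -121.4  107.8] max [595.2 -88.2 130.9]
bed 2312 [517.5  42.1  11.9] min [ 475.  -122.6    7.3] max [563.2 156.6  17.4]
((504.36395263671875, 48.97776794433594), (404.9136962890625, 288.611083984375), 88.61579132080078)
  bc 2207 [517.1  42.3  12. ] min [ 478.2 -122.5    7.6] max [559.3 153.6  17.5]
((519.465576171875, 13.855987548828125), (87.26789093017578, 291.02484130859375), 0.6441046595573425)
housing top 1009 [ 470.6 -172.7  114. ] min [ 420.4 -239.9  106.4] max [589.5 -91.2 120.4]
((497.08758544921875, -143.52328491210938), (205.131103515625, 107.21647644042969), 47.71016311645508)
scene
table z -0.8716293497768675
orange 62 [689.  137.   81.7] min [463.7 112.4  75.4] max [
[... 213 characters left out ...]
6 -98.9 118.3] min [ 568.7 -119.8  108.3] max [601.  -86.4 127.1]
red2 126 [709.  126.6  83.2] min [689.6 108.9  79.2] max [726.4 143.4  86.2]
bed 1308 [520.9  49.7  10.3] min [ 482.  -118.9    7.3] max [567.8 154.8  14.4]
((526.7465209960938, 8.516738891601562), (97.06499481201172, 303.3135986328125), 1.9913593530654907)
  bc 1261 [519.6  54.3  10.3] min [ 481.9 -118.4    7.3] max [566.5 155.1  14.2]
((524.6134033203125, 13.107330322265625), (95.84960174560547, 291.5516357421875), 0.11613103747367859)
housing top 470 [ 489.5 -164.1  112.1] min [ 429.2 -238.   105.5] max [598.9 -87.4 120.8]
((505.6506652832031, -141.32485961914062), (202.0439910888672, 106.18457794189453), 47.44330596923828)
```

View pics/topc.png

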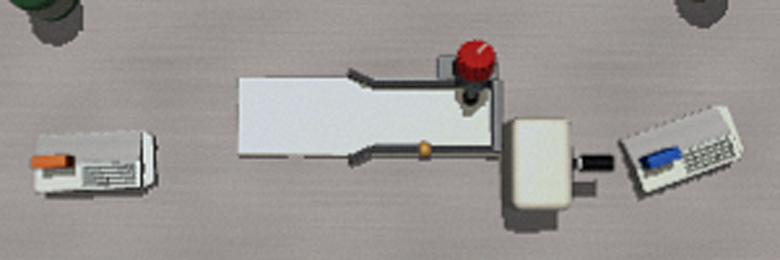

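The crop shows the bed with its flared mouth near (355,75), the detent ball at (425,148), the knob with a white index mark at (476,62), and the cassette's slope side towards the top. Next I'll get finer pose estimates and the wrist camera offset.

```bash
cat >> h.py <<'E'
import json,os
def cmd(): 
    j=json.load(open('cmd.json')); return np.array(j[0]),R.from_quat(j[1])
def setcmd(p,r): json.dump([list(map(float,p)),list(map(float,r.as_quat()))],open('cmd.json','w'))
if not os.path.exists('cmd.json'): setcmd([151.464,-606.366,193.713],R.from_quat([0.992518,0.122092,0,0]))
def applied(dp,dr):  # record last row of a call
    p,r=cmd(); setcmd(p+r.apply(dp),r*R.from_rotvec(np.radians(dr)))
def plan(p,r):
    p0,r0=cmd(); print('delta_pos',np.round(r0.inv().apply(np.array(p)-p0),1),'dr',np.round(np.degrees((r0.inv()*r).as_rotvec()),2))
def down(h): # tool down, tool x heading h deg
    return R.from_euler('z',h,degrees=True)*R.from_euler('x',180,degrees=True)
E
python3 - <<'E'
from h import *
d=grab('wrist'); st=arm.state()
rt=R.from_quat(st['orientation']); print('cam in tool',rt.inv().apply(np.array(d['xyz'])-st['ee_pos']), (rt.inv()*R.from_quat(d['orientation'])).as_matrix().round(3).tolist(), d['mtx'][0])
for f in('top0','scene0'):
    t=np.load(f+'.npz');W=t['W'];c=t['c'].astype(int);r,g,b=c[...,0],c[...,1],c[...,2];x,y,z=W[...,0],W[...,1],W[...,2]
    m=(r>120)&(g>30)&(g<150)&(b<80)&(z>45)&(z<95)&(abs(x-460)<40)&(abs(y-372)<50)
    P=W[m]; print(f,'handle',len(P),P.min(0),P.max(0),P.mean(0)); top=P[P[:,2]>74]; print(top.mean(0),cv2.minAreaRect(top[:,:2].astype(np.float32)))
    m=(z>8)&(abs(x-460)<80)&(y>220)&(y<430); P=W[m]; print('all',len(P),cv2.minAreaRect(P[:,:2].astype(np.float32)), cv2.minAreaRect(P[P[:,2]<50][:,:2].astype(np.float32)))
plan([500,-50,400],down(0))
E
```

```text
cam in tool [  83.97631453    0.39973991 -180.37511221] [[0.0, -0.947, -0.32], [1.0, 0.0, 0.001], [-0.001, -0.32, 0.947]] [357.68719402   0.         319.80292442]
top0 handle 57 [455.84169988 341.68141175  73.82996284] [467.5535859  376.21287351  85.67785535] [462.28015721 358.82826048  79.84192985]
[462.19171168 358.54188446  79.94928641] ((461.6928405761719, 358.8842468261719), (11.413780212402344, 34.576297760009766), 0.8541338443756104)
all 1011 ((457.737060546875, 325.810302734375), (188.32261657714844, 99.42204284667969), 84.05870819091797) ((457.737060546875, 325.810302734375), (188.32261657714844, 99.42204284667969), 84.05870819091797)
scene0 handle 52 [460.19766765 340.18038184  47.42704413] [473.20310162 376.89636938  82.84684603] [468.08809804 357.19326365  76.78800411]
[467.73635682 358.52675308  79.27349976] ((466.78070068359375, 359.03778076171875), (12.274402618408203, 35.60892868041992), 1.786093831062317)
all 1000 ((466.8950500488281, 317.36566162109375), (69.52140045166016, 131.38705444335938), 2.9547653198242188) ((466.8950500488281, 317.36566162109375), (69.52140045166016, 131.38705444335938), 2.9547653198242188)
delta_pos [ 473.  -455.3 -206.3] dr [-0.   -0.   14.03]
```

```bash
python3 - <<'E'
from h import *
plan([520,20,230],down(90)); p,r=cmd(); print(r.inv().apply([520-p[0],20-p[1],330-p[2]]))
E
```

```text
delta_pos [ 509.4 -518.4  -36.3] dr [ -0.     0.   -75.97]
[ 509.3532827  -518.37475117 -136.287     ]
```

>>> carry_out([
  {"delta_pos": [51,-52,-36],"dr": [0,0,-7.6]},
  {"delta_pos": [102,-104,-36],"dr": [0,0,-15.2]},
  {"delta_pos": [153,-156,-36],"dr": [0,0,-22.8]},
  {"delta_pos": [204,-207,-36],"dr": [0,0,-30.4]},
  {"delta_pos": [255,-259,-36],"dr": [0,0,-38]},
  {"delta_pos": [306,-311,-36],"dr": [0,0,-45.6]},
  {"delta_pos": [357,-363,-36],"dr": [0,0,-53.2]},
  {"delta_pos": [408,-415,-36],"dr": [0,0,-60.8]},
  {"delta_pos": [459,-467,-36],"dr": [0,0,-68.4]},
  {"delta_pos": [509.4,-518.4,-36],"dr": [0,0,-76]},
  {"delta_pos": [509.4,-518.4,-36],"dr": [0,0,-76]},
  {"delta_pos": [509.4,-518.4,-36],"dr": [0,0,-76]},
])

```text
t: 1.65
ee_pos: [520.7, 22.5, 229.5]
orientation: [0.706, 0.708, 0.0, -0.0]
wrist_force: [-0.1, -0.5, -0.4]
opening: 85.2
```

```bash
python3 - <<'E'
from h import *
applied([509.4,-518.4,-36],[0,0,-76]); print(cmd()[0],cmd()[1].as_quat())
d=grab('wrist'); save(d,'w1.png'); W=cloud(d); np.savez('w1.npz',W=W,c=d['color'],z=d['z_map'])
st=arm.state(); print(st['ee_pos'],st['q'],d['xyz'])
x,y,z=W[...,0],W[...,1],W[...,2]
print('table',np.nanmedian(z[(abs(z)<8)]),'bed',np.nanmedian(z[(abs(z-12)<4)&(abs(x-520)<40)&(abs(y-60)<80)]))
E
```

```text
[520.03920528  20.03581837 229.713     ] [0.70694807 0.70726546 0.         0.        ]
[523.26003861  26.14341418 229.34907845] [-0.07617768  0.07745632 -0.19062025  1.30047303  0.00422686  1.48927487] [522.00387054 104.95014555 409.98337885]
table 0.3737475598576907 bed 12.419323266415745
```

View pics/w1.png

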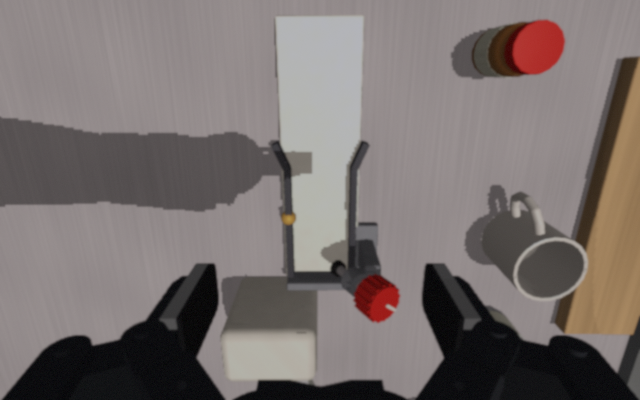

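The wrist view shows the bed from (275,15) to (355,280), with the guides at columns ~289 and ~352. The detent is at (288,218), the stop near row 280, the knob at (377,298), and the foot at (340,268).

```bash
cat >> h.py <<'E'
def seatfit(W):
    x,y,z=W[...,0],W[...,1],W[...,2]
    out=[]
    for lo,hi in((470,500),(540,572)):
        m=(z>24)&(z<31)&(x>lo)&(x<hi)&(y>-90)&(y<18); P=W[m]; pts=[]
        for yy in np.arange(-70,18,4):
            q=P[abs(P[:,1]-yy)<2.5]
            if len(q)>2: pts.append([q[:,0].min() if lo>520 else q[:,0].max(), yy, np.median(q[:,0])])
        pts=np.array(pts); k=np.polyfit(pts[:,1],pts[:,0],1); km=np.polyfit(pts[:,1],pts[:,2],1)
        print('wall n',len(P),'inner at y=-30:',np.polyval(k,-30),'slope',k[0],'mid',np.polyval(km,-30),km[0]); out.append(km)
    m=(z>7)&(z<16)&(x>460)&(x<580)&(y>30)&(y<200); P=W[m]
    for s in(0,1):
        pts=[]
        for yy in np.arange(45,150,5):
            q=P[abs(P[:,1]-yy)<2.5]
            if len(q)>2: pts.append([q[:,0].max() if s else q[:,0].min(),yy])
        pts=np.array(pts);k=np.polyfit(pts[:,1],pts[:,0],1);print('bed edge at y=100',np.polyval(k,100),k[0])
    print('bed end y max',np.percentile(P[:,1],99.5))
    m=(z>38)&(z<46)&(x>485)&(x<535)&(y<-80)&(y>-150);print('stop y',np.percentile(W[m][:,1],[2,50,98]),m.sum())
E
python3 - <<'E'
from h import *
t=np.load('w1.npz');W=t['W'];c=t['c'].astype(int);seatfit(W)
x,y,z=W[...,0],W[...,1],W[...,2];r,g,b=c[...,0],c[...,1],c[...,2]
kn=(r>110)&(g<70)&(b<70)&(z>80)&(abs(x-580)<50)&(abs(y+100)<50);P=W[kn];print('knob',len(P),P.mean(0),P.min(0),P.max(0))
de=(r>140)&(g>80)&(g<170)&(b<80)&(abs(x-485)<30)&(abs(y+50)<50)&(z<60);print('detent',de.sum(),W[de].mean(0))
h=(z>108)&(z<122)&(x>400)&(x<530)&(y<-110);print('housing',np.percentile(W[h],[1,99],axis=0))
E
```

```text
wall n 720 inner at y=-30: 489.80339455722645 slope -0.052243778981582986 mid 485.40516403941564 -0.030828625599721642
wall n 661 inner at y=-30: 556.5360268637202 slope 0.011750520460709301 mid 560.170585432736 0.015949917486243505
bed edge at y=100 477.20564949064124 -0.005028134404397757
bed edge at y=100 566.1856658985805 -0.013157359320377999
bed end y max 158.6937341308474
stop y [-146.66071414 -137.12430932 -131.83880471] 452
knob 755 [ 582.23961406 -103.11177889  121.12357567] [ 556.30001805 -122.98455719  107.73253299] [599.24631392 -85.30603556 129.99340009]
detent 71 [486.85624103 -55.66111978  29.74039485]
housing [[ 423.3402877  -204.186336    108.3522908 ]
 [ 516.97182748 -144.81737154  116.66286243]]
```

Wall gap 66.7 and bed width 89 match the spec. The seat is at about (523, -66) with yaw near -89.5°. Next I'll look at the orange cassette.

>>> carry_out([
  {"delta_pos": [56,-9,0],"dr": [0,0,0]},
  {"delta_pos": [112,-18,0],"dr": [0,0,0]},
  {"delta_pos": [168,-27,0],"dr": [0,0,0]},
  {"delta_pos": [224,-36,10],"dr": [0,0,0]},
  {"delta_pos": [280,-45,20],"dr": [0,0,0]},
  {"delta_pos": [320,-52,30],"dr": [0,0,0]},
  {"delta_pos": [335,-55,30],"dr": [0,0,0]},
  {"delta_pos": [335,-55,30],"dr": [0,0,0]},
  {"delta_pos": [335,-55,30],"dr": [0,0,0]},
  {"delta_pos": [335,-55,30],"dr": [0,0,0]},
])

```text
t: 2.95
ee_pos: [465.5, 353.8, 200.2]
orientation: [0.708, 0.707, 0.0, 0.0]
wrist_force: [0.1, 0.8, -0.7]
opening: 85.4
```

```bash
python3 - <<'E'
from h import *
applied([335,-55,30],[0,0,0]); print(cmd()[0])
d=grab('wrist'); save(d,'w2.png'); W=cloud(d); np.savez('w2.npz',W=W,c=d['color'],z=d['z_map'])
st=arm.state(); print(st['ee_pos'],st['orientation'])
c=d['color'].astype(int);x,y,z=W[...,0],W[...,1],W[...,2];r,g,b=c[...,0],c[...,1],c[...,2]
om=(r>120)&(g>30)&(g<150)&(b<80)&(z>40)&(z<95)&(abs(x-465)<40)&(abs(y-358)<50)
P=W[om];print('handle',len(P),P.min(0),P.max(0)); T=P[P[:,2]>77];print(T.mean(0),cv2.minAreaRect(T[:,:2].astype(np.float32)))
m=(z>10)&(z<46)&(abs(x-465)<55)&(y>225)&(y<410); P=W[m];print('body',cv2.minAreaRect(P[:,:2].astype(np.float32)))
m=(z>36)&(z<46)&(abs(x-465)<55)&(y>225)&(y<410); P=W[m];print('top',cv2.minAreaRect(P[:,:2].astype(np.float32)),len(P), P[:,:2].min(0),P[:,:2].max(0))
# side edges
for s in (0,1):
    pts=[]
    for yy in np.arange(265,380,5):
        q=W[(z>10)&(z<46)&(abs(x-465)<55)&(abs(y-yy)<2.5)]
        if len(q)>3: pts.append([np.percentile(q[:,0],99 if s else 1),yy])
    pts=np.array(pts);k=np.polyfit(pts[:,1],pts[:,0],1);print('edge',np.polyval(k,318),k[0])
E
```

```text
[464.8888441  355.01109755 199.713     ]
[465.44020483 353.93727975 200.15703092] [7.07580720e-01 7.06632469e-01 2.32371496e-04 1.60384699e-04]
handle 377 [457.24703983 354.78330686  75.80923326] [471.02855765 376.54996445  82.0375847 ]
[464.42005324 365.803811    80.26548552] ((464.29052734375, 365.3616943359375), (13.267376899719238, 21.831985473632812), 3.4978017807006836)
body ((467.23736572265625, 317.25390625), (64.04242706298828, 131.0005340576172), 3.4632959365844727)
top ((455.1859130859375, 322.82965087890625), (40.65723419189453, 118.22887420654297), 3.4632959365844727) 3582 [431.98849746 263.29788093] [478.20766628 382.72274286]
edge 435.8324637961266 -0.06404219869625485
edge 498.6039424206635 -0.058198598465593894
```

View pics/w2.png

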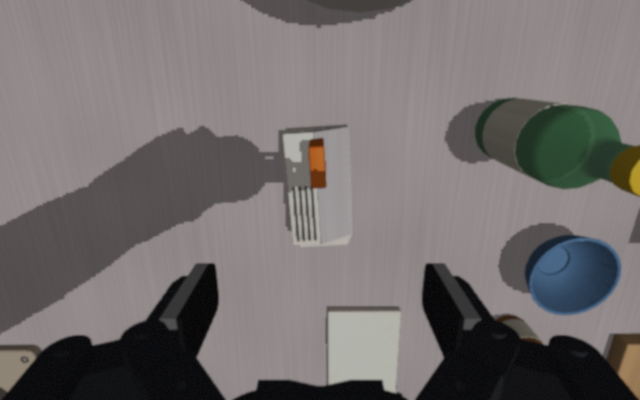

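Body footprint 64×131 at (467.2, 317.3), yaw 3.46°, so the handle point is at about (464.8, 357.2). The image shows the orange handle at (317,162) and the oil bottle well clear. Now I'll descend.

>>> carry_out([
  {"delta_pos": [2.2,0,50],"dr": [0,0,-3.4]},
  {"delta_pos": [2.2,0,95],"dr": [0,0,-3.4]},
  {"delta_pos": [2.2,0,125],"dr": [0,0,-3.4]},
  {"delta_pos": [2.2,0,143],"dr": [0,0,-3.4]},
  {"delta_pos": [2.2,0,150.5],"dr": [0,0,-3.4]},
  {"delta_pos": [2.2,0,150.5],"dr": [0,0,-3.4]},
  {"delta_pos": [2.2,0,150.5],"dr": [0,0,-3.4]},
  {"delta_pos": [2.2,0,150.5],"dr": [0,0,-3.4]},
])

```text
t: 4.0
ee_pos: [465.8, 357.8, 50.4]
orientation: [0.686, 0.728, 0.001, 0.0]
wrist_force: [0.4, 0.1, 0.3]
opening: 85.6
```

```bash
python3 - <<'E'
from h import *
applied([2.2,0,150.5],[0,0,-3.4]); print(cmd()[0],cmd()[1].as_quat()); s=arm.state(); print(s['ee_pos'],s['orientation'],s['wrist_force'],s['opening'])
E
```

```text
[464.88785662 357.21109733  49.213     ] [0.685655   0.72792666 0.         0.        ]
[465.78323919 357.8014282   50.43245695] [6.85632337e-01 7.27947129e-01 1.09256534e-03 2.87814288e-04] [0.37963717 0.07817933 0.29185431] 85.57506265151197
```

>>> carry_out([
  {"delta_pos": [0,0,0],"dr": [0,0,0]},
  {"delta_pos": [0,0,0],"dr": [0,0,0]},
  {"delta_pos": [0,0,0],"dr": [0,0,0]},
  {"delta_pos": [0,0,0],"dr": [0,0,0]},
  {"delta_pos": [0,0,0],"dr": [0,0,0]},
  {"delta_pos": [0,0,0],"dr": [0,0,0]},
  {"delta_pos": [0,0,0],"dr": [0,0,0]},
  {"delta_pos": [0,0,0],"dr": [0,0,0]},
], gripper=0, squeeze=40)

```text
t: 5.0
ee_pos: [464.9, 357.2, 49.2]
orientation: [0.686, 0.728, -0.0, -0.0]
wrist_force: [-1.1, -0.2, -0.1]
opening: -0.2
```

Opening reads about 0, so the jaws aren't on the fin. I'll look.

```bash
python3 - <<'E'
from h import *
d=grab('wrist'); a=d['color'];W=cloud(d);np.savez('w3.npz',W=W,c=a)
t=grab('scene');
b=t['color']
# project handle point into scene for crop
Ri=R.from_quat(t['orientation']).inv(); p=Ri.apply(np.array([465,357,66.])-t['xyz']);u=t['mtx'][0][0]*p[0]/p[2]+t['mtx'][0][2];v=t['mtx'][1][1]*p[1]/p[2]+t['mtx'][1][2];print(u,v)
u,v=int(u),int(v);cr=cv2.resize(b[max(0,v-60):v+40,u-60:min(640,u+60)],(480,400),interpolation=cv2.INTER_CUBIC)
cv2.imwrite('pics/c3.png',cv2.cvtColor(np.vstack([cv2.resize(a,(480,300)),cr[:300+0]]),cv2.COLOR_RGB2BGR)); print(arm.state()['opening'],arm.state()['t'])
E
```

```text
441.79372212894447 241.69301150873272
0.11540287168826857 5.1
```

View pics/c3.png

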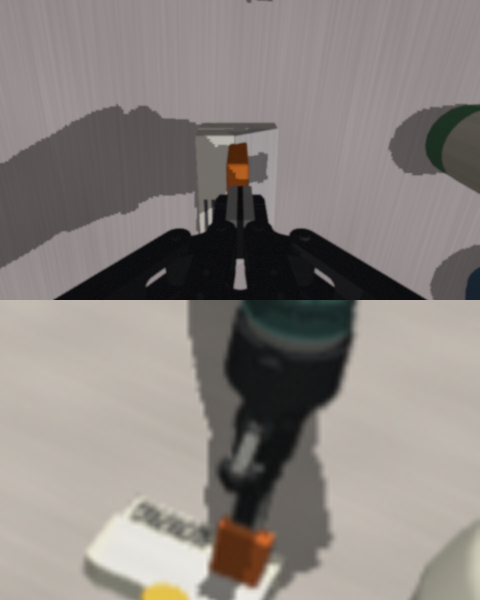

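```bash
python3 - <<'E'
from h import *
def ana(W,c,n):
    c=c.astype(int);x,y,z=W[...,0],W[...,1],W[...,2];r,g,b=c[...,0],c[...,1],c[...,2]
    om=(r>90)&(r-b>60)&(r-g>40)&(g<150)&(z>44)&(z<95)&(abs(x-465)<60)&(abs(y-358)<70)
    P=W[om];print(n,'handle',len(P),P.min(0),P.max(0)); T=P[P[:,2]>77];print(T.mean(0),T.min(0),T.max(0),cv2.minAreaRect(T[:,:2].astype(np.float32)))
    m=(z>8)&(z<42)&(abs(x-465)<60)&(y>225)&(y<420); P=W[m];print('body',cv2.minAreaRect(P[:,:2].astype(np.float32)),P.min(0),P.max(0))
for f in('top0','scene0','w2','w3'):
    t=np.load(f+'.npz');ana(t['W'],t['c'],f)
for n in('top','scene'):
    d=grab(n);W=cloud(d);np.savez(n+'1.npz',W=W,c=d['color']);ana(W,d['color'],n+'1')
print(arm.state()['wrist_force'],arm.state()['opening'],arm.state()['ee_pos'])
E
```

```text
top0 handle 64 [455.77694381 338.77710399  73.82996284] [467.57967447 376.21287351  85.67785535]
[462.03772391 358.693577    80.76017862] [455.77694381 338.77710399  77.20902428] [467.57967447 376.21287351  85.67785535] ((461.6919860839844, 357.4375305175781), (11.372577667236328, 37.4744987487793), 0.8020997643470764)
body ((459.6920471191406, 324.33868408203125), (87.57906341552734, 186.0685272216797), 4.564049243927002) [412.22159237 233.53014224   8.0913999 ] [505.33227396 418.80090934  41.99200002]
scene0 handle 157 [457.1136639  340.15030155  44.02217679] [474.50819603 376.89636938  83.26523154]
[466.46681803 358.75718749  80.01892468] [457.1136639  340.15030155  77.20213719] [473.15220282 376.89636938  83.26523154] ((465.5978698730469, 358.52850341796875), (14.71261978149414, 36.165958404541016), 4.794490337371826)
body ((466.8950500488281, 317.36566162109375), (69.52140045166016, 131.38705444335938), 2.9547653198242188) [429.20885919 250.82774994   8.5044465 ] [502.81725839 384.04624667  41.92889477]
w2 handle 594 [458.03947291 340.79037191  75.07636287] [471.05164434 376.701
[... 1352 characters left out ...]
45532227) [416.1400492  251.65110201   8.09669181] [499.36011249 382.49240283  41.97969458]
scene1 handle 79 [457.39859458 340.31702659  44.00220175] [474.79184842 376.15674049  85.23013339]
[468.23319071 359.76400542  80.05172406] [457.73983512 340.51492902  77.27021897] [473.10605971 376.15674049  85.23013339] ((469.327880859375, 358.30291748046875), (12.941025733947754, 34.51051330566406), 19.268707275390625)
body ((467.93072509765625, 317.5335388183594), (68.52684020996094, 131.2567901611328), 3.2575972080230713) [430.42769049 251.53837887   8.17432108] [504.31448275 384.63306435  41.97780395]
[0.05341347 0.04339656 0.46403684] 0.08084828529016187 [464.9119396  357.22323264  49.24015832]
```

The fin still spans y 340–377, with the pads around its middle, so the fingers can't physically be shut there. The opening reading looks wrong. I'll test with a small lift.

>>> carry_out([
  {"delta_pos": [0,0,-5],"dr": [0,0,0]},
  {"delta_pos": [0,0,-15],"dr": [0,0,0]},
  {"delta_pos": [0,0,-25],"dr": [0,0,0]},
  {"delta_pos": [0,0,-25],"dr": [0,0,0]},
  {"delta_pos": [0,0,-25],"dr": [0,0,0]},
])

```text
t: 5.82
ee_pos: [464.9, 357.2, 74.4]
orientation: [0.686, 0.728, 0.0, 0.0]
wrist_force: [0.1, -1.0, -0.1]
opening: -0.0
```

```bash
python3 - <<'E'
from h import *
applied([0,0,-25],[0,0,0]);s=arm.state();print(s['ee_pos'],s['wrist_force'],s['opening'])
d=grab('wrist');W=cloud(d);c=d['color'].astype(int);np.savez('w4.npz',W=W,c=d['color']);save(d,'w4.png')
x,y,z=W[...,0],W[...,1],W[...,2];r,g,b=c[...,0],c[...,1],c[...,2]
om=(r>90)&(r-b>60)&(r-g>40)&(g<150)&(z>44)&(z<135)&(abs(x-465)<60)&(abs(y-358)<70);P=W[om];print('fin',len(P),np.median(P,0),P.min(0),P.max(0))
m=(z>20)&(z<75)&(abs(x-465)<50)&(y>250)&(y<400);print('body z pct',np.percentile(z[m],[5,50,95]))
E
```

```text
[464.92419219 357.24325528  74.41824352] [ 0.06454202 -0.98477894 -0.1157534 ] -0.011448235222075637
fin 1153 [464.54241248 364.66442248  80.26672052] [457.27857143 349.38243207  77.12858725] [471.42430456 376.94925567  82.49625881]
body z pct [21.67564275 39.45552257 42.40021612]
```

The cassette didn't lift: the fin is still at z=80 and there's no force. I'll check from depth where the fingertips really are.

```bash
python3 - <<'E'
from h import *
for f,tz in(('w3',49.2),('w4',74.4)):
    t=np.load(f+'.npz');W=t['W'];c=t['c'].astype(int);x,y,z=W[...,0],W[...,1],W[...,2]
    dark=(c.max(-1)<110)&(abs(x-465)<45)&(abs(y-357)<30)&(z>50)
    P=W[dark];print(f,len(P),'min z pct',np.percentile(P[:,2],[0.5,2,10,50]))
    lo=P[P[:,2]<np.percentile(P[:,2],8)];print(lo.mean(0),lo.min(0),lo.max(0), 'rel tcp',lo[:,2].min()-tz)
E
python3 - <<'E'
import cv2
a=cv2.imread('pics/w4.png');cv2.imwrite('pics/w4c.png',cv2.resize(a[130:400,200:440],None,fx=2.2,fy=2.2,interpolation=cv2.INTER_CUBIC))
E
```

```text
w3 33275 min z pct [ 59.67782019  79.63637085 119.12659407 147.81501619]
[464.75866494 368.2680572   91.6546966 ] [452.4054483  356.25041753  50.00964257] [479.60302591 377.44148534 112.80538849] rel tcp 0.8096425695446356
w4 33360 min z pct [ 63.63655147  80.15994208 143.66132934 172.91917789]
[465.34179576 365.47362521 106.8352214 ] [452.55445939 347.52479571  50.06415815] [479.70976385 377.33336072 137.39980518] rel tcp -24.33584185073201
```

View pics/w4c.png

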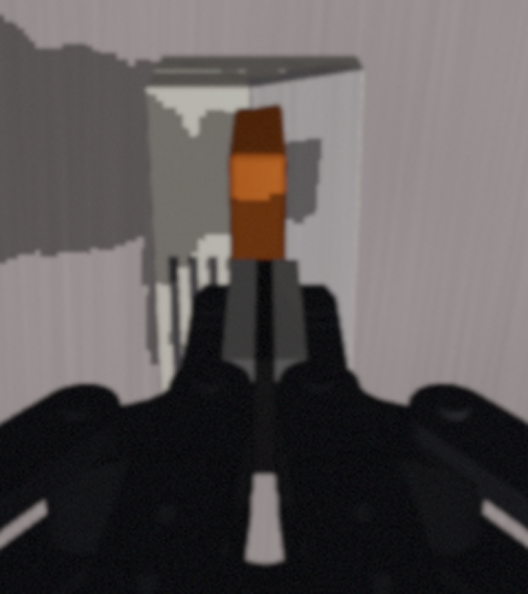

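The crop shows the pads' tips at (245–295, 262), nearly shut and overlapping the fin top in the image. I'll get the tip position in the tool frame.

```bash
python3 - <<'E'
from h import *
for f,rows in(('w4',range(238,300,5)),('w3',range(220,300,6))):
    t=np.load(f+'.npz');W=t['W'];c=t['c']
    tz={'w4':74.4,'w3':49.2}[f]
    for v in rows: print(f,v,[(u,np.round(W[v,u],0).tolist(),int(c[v,u].mean())) for u in(308,320,331)])
E
```

```text
w4 238 [(308, [460.0, 355.0, 81.0], 54), (320, [467.0, 355.0, 81.0], 55), (331, [476.0, 333.0, 34.0], 150)]
w4 243 [(308, [461.0, 352.0, 80.0], 57), (320, [467.0, 352.0, 81.0], 57), (331, [476.0, 329.0, 34.0], 150)]
w4 248 [(308, [461.0, 368.0, 117.0], 57), (320, [466.0, 368.0, 117.0], 27), (331, [471.0, 368.0, 116.0], 95)]
w4 253 [(308, [461.0, 368.0, 121.0], 58), (320, [466.0, 367.0, 120.0], 9), (331, [471.0, 368.0, 121.0], 61)]
w4 258 [(308, [461.0, 367.0, 125.0], 56), (320, [466.0, 368.0, 125.0], 10), (331, [470.0, 368.0, 125.0], 60)]
w4 263 [(308, [461.0, 368.0, 129.0], 58), (320, [466.0, 368.0, 130.0], 10), (331, [470.0, 368.0, 129.0], 60)]
w4 268 [(308, [461.0, 368.0, 134.0], 59), (320, [466.0, 368.0, 134.0], 13), (331, [470.0, 369.0, 134.0], 58)]
w4 273 [(308, [461.0, 369.0, 138.0], 56), (320, [466.0, 368.0, 137.0], 14), (331, [470.0, 368.0, 137.0], 58)]
w4 278 [(308, [462.0, 368.0, 141.0], 57), (320, [466.0, 368.0, 141.0], 9), (331, [470.0, 368.0, 140.0], 57)]
w4 283 [(308, [462.0, 368.0, 145.0], 58), (320, [466.0, 368.0, 144.0], 10), (331, [470.0, 368.0, 144.0], 58)]
w4 288
[... 1144 characters left out ...]
], 11), (331, [470.0, 368.0, 103.0], 60)]
w3 268 [(308, [461.0, 368.0, 109.0], 59), (320, [466.0, 368.0, 107.0], 11), (331, [470.0, 368.0, 108.0], 57)]
w3 274 [(308, [461.0, 368.0, 113.0], 57), (320, [466.0, 368.0, 112.0], 8), (331, [470.0, 368.0, 113.0], 57)]
w3 280 [(308, [462.0, 367.0, 116.0], 58), (320, [466.0, 368.0, 117.0], 10), (331, [470.0, 368.0, 117.0], 58)]
w3 286 [(308, [462.0, 368.0, 120.0], 58), (320, [466.0, 368.0, 120.0], 10), (331, [470.0, 368.0, 121.0], 58)]
w3 292 [(308, [462.0, 368.0, 124.0], 64), (320, [466.0, 368.0, 124.0], 11), (331, [470.0, 368.0, 124.0], 62)]
w3 298 [(308, [462.0, 369.0, 129.0], 14), (320, [466.0, 366.0, 124.0], 19), (331, [469.0, 369.0, 129.0], 17)]
```

The pads' lower edge is really about 41 mm above the reported TCP: 115 against 74, and 91 against 49. The table, bed and fin all measure correctly in the same images. So the reported TCP doesn't match the real fingertips. I'll treat the true tip as TCP − 41 mm along tool z, then reopen, go lower and verify.

>>> carry_out([
  {"delta_pos": [0,0,0],"dr": [0,0,0]},
  {"delta_pos": [0,0,0],"dr": [0,0,0]},
  {"delta_pos": [0,0,0],"dr": [0,0,0]},
  {"delta_pos": [0,0,0],"dr": [0,0,0]},
  {"delta_pos": [0,0,0],"dr": [0,0,0]},
  {"delta_pos": [0,0,20],"dr": [0,0,0]},
  {"delta_pos": [0,0,35],"dr": [0,0,0]},
  {"delta_pos": [0,0,45],"dr": [0,0,0]},
  {"delta_pos": [0,0,45],"dr": [0,0,0]},
], gripper=0.6)

```text
t: 7.0
ee_pos: [464.0, 356.7, 28.1]
orientation: [0.686, 0.728, -0.001, -0.0]
wrist_force: [-0.3, 0.6, -0.1]
opening: 51.2
```

```bash
python3 - <<'E'
from h import *
applied([0,0,45],[0,0,0]);s=arm.state();print(s['ee_pos'],s['wrist_force'],s['opening'])
d=grab('wrist');W=cloud(d);c=d['color'];np.savez('w5.npz',W=W,c=c)
p=np.array(s['ee_pos']);L=(W-p)@R.from_quat(s['orientation']).as_matrix()
# pad faces in tool frame: tool x ~ +11
m=(abs(L[...,0]-11)<4)&(L[...,2]<-10)&(L[...,2]>-110)&(c.max(-1)<100)&(abs(L[...,1])<60)
for s_ in(-1,1):
    P=L[m&(np.sign(L[...,1])==s_)];print(len(P),'z',np.percentile(P[:,2],[1,50,90,99,99.9]),'y',np.percentile(P[:,1],[1,50,99]), P[P[:,2]>np.percentile(P[:,2],95)].mean(0))
E
```

```text
[463.99401747 356.66815682  28.11713168] [-0.31328098  0.57344616 -0.08206618] 51.22309862646466
6404 z [-109.72311573  -94.54861756  -66.57674797  -47.3929256   -43.20033398] y [-58.2890418  -44.0222329  -22.98660949] [ 10.16399437 -25.84986335 -50.52679421]
6148 z [-109.70676299  -94.27520331  -66.47628138  -48.47422888  -45.10996247] y [26.18223252 45.38152358 59.48430885] [ 10.12936569  28.96075521 -51.44430648]
```

The tips at 51 mm opening sit about 45 mm behind the TCP, which is consistent and free of contact. I'll descend another 19 mm and close.

>>> carry_out([
  {"delta_pos": [0,0,10],"dr": [0,0,0]},
  {"delta_pos": [0,0,19],"dr": [0,0,0]},
  {"delta_pos": [0,0,19],"dr": [0,0,0]},
  {"delta_pos": [0,0,19],"dr": [0,0,0]},
])

```text
t: 7.55
ee_pos: [464.9, 357.2, 10.2]
orientation: [0.686, 0.728, -0.0, -0.0]
wrist_force: [0.2, -0.5, 0.0]
opening: 51.3
```

>>> carry_out([
  {"delta_pos": [0,0,0],"dr": [0,0,0]},
  {"delta_pos": [0,0,0],"dr": [0,0,0]},
  {"delta_pos": [0,0,0],"dr": [0,0,0]},
  {"delta_pos": [0,0,0],"dr": [0,0,0]},
  {"delta_pos": [0,0,0],"dr": [0,0,0]},
  {"delta_pos": [0,0,0],"dr": [0,0,0]},
], gripper=0, squeeze=40)

```text
t: 8.3
ee_pos: [464.8, 357.3, 10.4]
orientation: [0.686, 0.728, 0.0, -0.0]
wrist_force: [-2.3, 0.3, 2.2]
opening: 13.3
```

```bash
python3 - <<'E'
from h import *
applied([0,0,19],[0,0,0]);print(cmd()[0]);plan([521.2,145,90],down(90.5))
E
```

```text
[464.88785662 357.21109733  10.213     ]
delta_pos [-215.2   43.5  -79.8] dr [-0.   -0.    2.93]
```

>>> carry_out([
  {"delta_pos": [0,0,-15],"dr": [0,0,0]},
  {"delta_pos": [0,0,-45],"dr": [0,0,0]},
  {"delta_pos": [0,0,-80],"dr": [0,0,0]},
  {"delta_pos": [-35,7,-80],"dr": [0,0,0.5]},
  {"delta_pos": [-75,15,-80],"dr": [0,0,1]},
  {"delta_pos": [-115,23,-80],"dr": [0,0,1.5]},
  {"delta_pos": [-155,31,-80],"dr": [0,0,2]},
  {"delta_pos": [-190,38,-80],"dr": [0,0,2.5]},
  {"delta_pos": [-210,42,-80],"dr": [0,0,2.9]},
  {"delta_pos": [-215,43,-80],"dr": [0,0,2.9]},
  {"delta_pos": [-215,43,-80],"dr": [0,0,2.9]},
  {"delta_pos": [-215,43,-80],"dr": [0,0,2.9]},
])

```text
t: 9.8
ee_pos: [520.4, 146.0, 90.3]
orientation: [0.703, 0.711, 0.0, -0.0]
wrist_force: [-0.6, 0.1, -2.2]
opening: 13.5
```

>>> carry_out([
  {"delta_pos": [0,0,0],"dr": [0,0,0]},
  {"delta_pos": [0,0,0],"dr": [0,0,0]},
  {"delta_pos": [0,0,0],"dr": [0,0,0]},
])

```text
t: 10.18
ee_pos: [520.6, 145.4, 90.2]
orientation: [0.704, 0.711, -0.0, -0.0]
wrist_force: [-0.4, 0.8, -2.2]
opening: 13.7
```

```bash
cat >> h.py <<'E'
def cassfit(W,zlo,zhi,box):
    x,y,z=W[...,0],W[...,1],W[...,2]; x0,x1,y0,y1=box
    m=(z>zlo)&(z<zhi)&(x>x0)&(x<x1)&(y>y0)&(y<y1)
    n,l,stt,_=cv2.connectedComponentsWithStats(m.astype(np.uint8)); i=1+np.argmax(stt[1:,4]); P=W[l==i]
    print('cass rect',cv2.minAreaRect(P[:,:2].astype(np.float32)),len(P))
    for s in(0,1):
        pts=[]
        for yy in np.arange(P[:,1].min()+18,P[:,1].max()-18,4):
            q=P[abs(P[:,1]-yy)<2.5]
            if len(q)>3: pts.append([np.percentile(q[:,0],99 if s else 1),yy])
        pts=np.array(pts);k=np.polyfit(pts[:,1],pts[:,0],1);print(' edge at mid',np.polyval(k,pts[:,1].mean()),'y',pts[:,1].mean(),'slope',k[0])
E
python3 - <<'E'
from h import *
applied([-215,43,-80],[0,0,2.9]);s=arm.state();print(cmd()[0],s['ee_pos'],s['wrist_force'],s['opening'])
d=grab('wrist');W=cloud(d);c=d['color'];np.savez('w6.npz',W=W,c=c);save(d,'w6.png');seatfit(W)
cassfit(W,82,126,(470,575,20,190))
E
```

```text
[520.65822342 145.16471988  90.213     ] [520.5657105  145.41962557  90.17950458] [-0.41699275  0.83840437 -2.16184148] 13.676357634045509Traceback (most recent call last):
  File "<stdin>", line 3, in <module>
  File "h.py", line 36, in seatfit
    pts=np.array(pts); k=np.polyfit(pts[:,1],pts[:,0],1); km=np.polyfit(pts[:,1],pts[:,2],1)
                                    ~~~^^^^^
IndexError: too many indices for array: array is 1-dimensional, but 2 were indexed
```

View pics/w6.png

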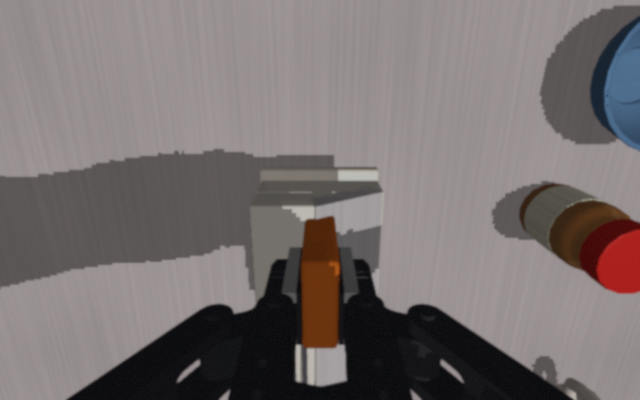

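The cassette is held (fin at (321,280), wrist Fz -2.2 N matches 0.24 kg) over the bed's near end. Next I'll fit its pose in the hand.

```bash
python3 - <<'E'
from h import *
W=np.load('w6.npz')['W'];cassfit(W,80,124,(470,575,20,200))
x,y,z=W[...,0],W[...,1],W[...,2];c=np.load('w6.npz')['c'].astype(int)
m=(z>72)&(z<128)&(abs(x-521)<45)&(y>165)&(y<200); P=W[m&(c[...,0]-c[...,2]<50)];print('rear',len(P),P.min(0),P.max(0))
for yy in(172,176,180,184):
    q=P[(abs(P[:,1]-yy)<2)]; print(yy,len(q),np.percentile(q[:,0],[0.5,99.5]),np.percentile(q[:,2],[1,99]))
om=(c[...,0]-c[...,2]>50)&(z>100)&(z<175)&(abs(x-521)<30)&(abs(y-145)<40);F=W[om];print('fin',F.min(0),F.max(0));T=F[F[:,2]>F[:,2].max()-6]
print(cv2.minAreaRect(T[:,:2].astype(np.float32)))
m=(z>8)&(z<16)&(abs(x-521)<60)&(y>120)&(y<170);B=W[m];print('bed',B.min(0),B.max(0))
for yy in (146,150,154): 
    q=B[abs(B[:,1]-yy)<2]; print(yy,len(q),q[:,0].min() if len(q) else 0,q[:,0].max() if len(q) else 0)
E
```

```text
cass rect ((521.8289184570312, 141.32339477539062), (64.60074615478516, 60.594085693359375), 0.03357791528105736) 9257
 edge at mid 490.3779301645408 y 141.04512101548042 slope 0.01616865549008059
 edge at mid 553.5643715028903 y 141.04512101548042 slope -0.02559515695380656
rear 4310 [489.51390421 165.00406633  79.89739604] [553.75280507 171.62047096 122.34344769]
172 2958 [490.16146582 553.02847142] [ 81.2397369  120.73651538]Traceback (most recent call last):
  File "<stdin>", line 6, in <module>
    return _quantile_unchecked(
        a, q, axis, out, overwrite_input, method, keepdims, weights)
    return _ureduce(a,
                    func=_quantile_ureduce_func,
    ...<5 lines>...
                    overwrite_input=overwrite_input,
                    method=method)
    r = func(a, **kwargs)
    result = _quantile(arr,
                       quantiles=q,
    ...<2 lines>...
                       out=out,
                       weights=wgt)
    slices_having_nans = np.isnan(arr[-1, ...])
                                  ~~~^^^^^^^^^
IndexError: index -1 is out of bounds for axis 0 with size 0
```

The cassette is on the bed's centreline within about 0.5 mm, with yaw matched. Set-down should be at ee z ≈ 22.3, so I'll lower it.

>>> carry_out([
  {"delta_pos": [-7,0,30],"dr": [0,0,0]},
  {"delta_pos": [-7,0,55],"dr": [0,0,0]},
  {"delta_pos": [-7,0,64],"dr": [0,0,0]},
  {"delta_pos": [-7,0,67],"dr": [0,0,0]},
  {"delta_pos": [-7,0,68],"dr": [0,0,0]},
  {"delta_pos": [-7,0,68],"dr": [0,0,0]},
  {"delta_pos": [-7,0,68],"dr": [0,0,0]},
])

```text
t: 11.1
ee_pos: [521.4, 138.3, 23.0]
orientation: [0.704, 0.71, 0.001, 0.0]
wrist_force: [-0.5, -0.4, -2.6]
opening: 13.5
```

```bash
python3 - <<'E'
from h import *
applied([-7,0,68],[0,0,0]);s=arm.state();print(cmd()[0],s['ee_pos'],s['wrist_force'],s['torque'])
E
```

```text
[520.72245103 138.16501455  22.213     ] [521.40071227 138.29926649  22.95599615] [-0.45164619 -0.37527112 -2.61174091] [ 0.04403524 -0.08190334 -0.08558989]
```

>>> carry_out([
  {"delta_pos": [-5,0,0.6],"dr": [0,0,0]},
  {"delta_pos": [-15,0,0.6],"dr": [0,0,0]},
  {"delta_pos": [-25,0,0.6],"dr": [0,0,0]},
  {"delta_pos": [-32,0,0.6],"dr": [0,0,0]},
  {"delta_pos": [-39,0,0.6],"dr": [0,0,0]},
  {"delta_pos": [-46,0,0.6],"dr": [0,0,0]},
  {"delta_pos": [-53,0,0.6],"dr": [0,0,0]},
  {"delta_pos": [-60,0,0.6],"dr": [0,0,0]},
  {"delta_pos": [-60,0,0.6],"dr": [0,0,0]},
  {"delta_pos": [-60,0,0.6],"dr": [0,0,0]},
])

```text
t: 12.35
ee_pos: [521.8, 77.8, 22.3]
orientation: [0.704, 0.71, 0.0, 0.0]
wrist_force: [-1.8, 2.9, 6.0]
opening: 13.6
```

```bash
python3 - <<'E'
from h import *
applied([-60,0,0.6],[0,0,0]);s=arm.state();print(cmd()[0],s['ee_pos'],s['orientation'],s['wrist_force'],s['torque'])
d=grab('wrist');W=cloud(d);c=d['color'].astype(int);np.savez('w7.npz',W=W,c=d['color']);x,y,z=W[...,0],W[...,1],W[...,2]
P=W[(z>20)&(z<56)&(abs(x-521)<45)&(y>60)&(y<125)&(c[...,0]-c[...,2]<50)]
for yy in range(88,116,4):
    q=P[abs(P[:,1]-yy)<2]
    if len(q)>5: print(yy,len(q),np.percentile(q[:,0],[0.5,99.5]))
print(P.max(0))
B=W[(z>8)&(z<16)&(abs(x-521)<60)&(y>60)&(y<165)]
for yy in range(118,160,6):
    q=B[abs(B[:,1]-yy)<2]; print('bed',yy,len(q),q[:,0].min() if len(q) else 0,q[:,0].max() if len(q) else 0)
E
```

```text
[521.27297344  78.16754022  21.613     ] [521.76916441  77.81747653  22.28208046] [7.03883220e-01 7.10315567e-01 2.94006095e-04 3.47183723e-04] [-1.76551161  2.94461329  6.04315447] [0.57465295 0.0399538  0.10343692]
88 732 [491.38001038 554.8139955 ]
92 776 [491.62128533 554.65021982]
96 907 [491.43870687 554.68197342]
100 1066 [491.36318526 554.63104355]
104 2598 [491.41112305 554.22530796]
[555.25112135 103.98630572  55.30228399]
bed 118 1198 476.76289134334365 566.5748964154578
bed 124 1222 476.3827148596361 566.5556473608405
bed 130 1271 476.55227612064965 565.9503950357355
bed 136 1295 476.49719210186396 566.0236893274996
bed 142 1349 476.35889110538545 566.0952321857372
bed 148 1384 476.87563428099986 566.0937380270791
bed 154 1436 476.5096263638838 566.297229171984
```

Contact with the bed looks good: light downforce and a small sideways force of -1.8 N. I'll nudge -0.7 mm in tool y, unload z slightly, and continue.

>>> carry_out([
  {"delta_pos": [-5,-0.5,-0.3],"dr": [0,0,0]},
  {"delta_pos": [-15,-0.7,-0.3],"dr": [0,0,0]},
  {"delta_pos": [-25,-0.7,-0.3],"dr": [0,0,0]},
  {"delta_pos": [-35,-0.7,-0.3],"dr": [0,0,0]},
  {"delta_pos": [-45,-0.7,-0.3],"dr": [0,0,0]},
  {"delta_pos": [-55,-0.7,-0.3],"dr": [0,0,0]},
  {"delta_pos": [-60,-0.7,-0.3],"dr": [0,0,0]},
  {"delta_pos": [-60,-0.7,-0.3],"dr": [0,0,0]},
  {"delta_pos": [-60,-0.7,-0.3],"dr": [0,0,0]},
])

```text
t: 13.52
ee_pos: [522.2, 17.8, 22.3]
orientation: [0.704, 0.71, 0.001, 0.001]
wrist_force: [3.4, 3.6, 3.4]
opening: 13.5
```

>>> carry_out([
  {"delta_pos": [-8,0,0],"dr": [0,0,0]},
  {"delta_pos": [-16,0,0],"dr": [0,0,0]},
  {"delta_pos": [-24,0,0],"dr": [0,0,0]},
  {"delta_pos": [-30,0,0],"dr": [0,0,0]},
  {"delta_pos": [-36,0,0],"dr": [0,0,0]},
  {"delta_pos": [-36,0,0],"dr": [0,0,0]},
  {"delta_pos": [-36,0,0],"dr": [0,0,0]},
])

```text
t: 14.4
ee_pos: [522.6, -18.4, 22.3]
orientation: [0.704, 0.71, 0.0, 0.001]
wrist_force: [3.4, 1.6, 3.8]
opening: 13.4
```

```bash
python3 - <<'E'
from h import *
applied([-60,-0.7,-0.3],[0,0,0]);applied([-36,0,0],[0,0,0]);s=arm.state();print(cmd()[0],s['ee_pos'],s['orientation'],s['wrist_force'],s['torque'])
for n in('wrist','top'):
    d=grab(n);W=cloud(d);c=d['color'].astype(int);np.savez(n+'8.npz',W=W,c=d['color']);x,y,z=W[...,0],W[...,1],W[...,2]
    P=W[(z>20)&(z<56)&(abs(x-522)<30)&(y>-140)&(y<50)&(c[...,0]-c[...,2]<50)]
    print(n,'rear y',np.percentile(P[:,1],[98,99.5,100]))
    m=(z>38)&(z<46)&(x>495)&(x<535)&(y<-80)&(y>-145)
    print('stop',np.percentile(W[m][:,1],[2,50,98]) if m.any() else None)
E
```

```text
[521.45383875 -17.83484145  21.913     ] [522.59063133 -18.389938    22.318338  ] [7.03946434e-01 7.10252124e-01 2.94332584e-04 1.11910452e-03] [3.3551893  1.56850154 3.7941475 ] [ 0.41026569 -0.95087096  0.12762591]
wrist rear y [7.44593337 7.59338774 7.92959158]
stop [-101.00158182  -89.65037935  -81.22866558]
top rear y [-101.59981923  -77.56338986   30.16882763]
stop [-140.1606087  -136.62037419 -106.38612636]
```

About 8.5 mm remains. I'll advance in fine steps.

>>> carry_out([
  {"delta_pos": [-2,0,0],"dr": [0,0,0]},
  {"delta_pos": [-4,0,0],"dr": [0,0,0]},
  {"delta_pos": [-5.5,0,0],"dr": [0,0,0]},
  {"delta_pos": [-7,0,0],"dr": [0,0,0]},
  {"delta_pos": [-7,0,0],"dr": [0,0,0]},
])

```text
t: 15.12
ee_pos: [521.9, -24.6, 22.3]
orientation: [0.704, 0.711, 0.0, 0.0]
wrist_force: [3.1, 3.2, 6.1]
opening: 13.6
```

>>> carry_out([
  {"delta_pos": [-1,0,0],"dr": [0,0,0]},
  {"delta_pos": [-1.5,0,0],"dr": [0,0,0]},
  {"delta_pos": [-1.5,0,0],"dr": [0,0,0]},
])

```text
t: 15.5
ee_pos: [521.4, -25.4, 22.3]
orientation: [0.704, 0.711, 0.001, -0.001]
wrist_force: [1.6, 4.4, 7.2]
opening: 13.3
```

>>> carry_out([
  {"delta_pos": [-1,0,0],"dr": [0,0,0]},
  {"delta_pos": [-1,0,0],"dr": [0,0,0]},
  {"delta_pos": [-1,0,0],"dr": [0,0,0]},
])

```text
t: 15.88
ee_pos: [521.2, -26.2, 22.3]
orientation: [0.703, 0.711, 0.001, -0.001]
wrist_force: [1.9, 5.2, 7.7]
opening: 13.5
```

>>> carry_out([
  {"delta_pos": [-1,0,0],"dr": [0,0,0]},
  {"delta_pos": [-1,0,0],"dr": [0,0,0]},
  {"delta_pos": [-1,0,0],"dr": [0,0,0]},
])

```text
t: 16.25
ee_pos: [521.0, -26.9, 22.3]
orientation: [0.703, 0.711, 0.001, -0.001]
wrist_force: [1.3, 5.4, 7.8]
opening: 13.5
```

```bash
python3 - <<'E'
from h import *
for a in(-7,-1.5,-1,-1): applied([a,0,0],[0,0,0])
s=arm.state();print(cmd()[0],s['ee_pos'],s['orientation'],s['wrist_force'],s['torque'])
d=grab('wrist');W=cloud(d);c=d['color'].astype(int);x,y,z=W[...,0],W[...,1],W[...,2]
P=W[(z>20)&(z<56)&(abs(x-522)<30)&(y>-140)&(y<50)&(c[...,0]-c[...,2]<50)];print('rear y',np.percentile(P[:,1],[98,99.5,100]))
E
```

```text
[521.55018017 -28.33439946  21.913     ] [520.98294714 -26.92451519  22.2979712 ] [ 7.03446641e-01  7.10746778e-01  6.68128381e-04 -1.18052448e-03] [1.25097783 5.3771487  7.80254923] [ 1.05624685 -0.62750628  0.19648549]
rear y [-1.2698127  -1.08740365 -0.7576145 ]
```

>>> carry_out([
  {"delta_pos": [-1,0,0],"dr": [0,0,0]},
  {"delta_pos": [-1,0,0],"dr": [0,0,0]},
  {"delta_pos": [-1,0,0],"dr": [0,0,0]},
])

```text
t: 16.68
ee_pos: [521.0, -27.3, 22.3]
orientation: [0.703, 0.711, 0.001, -0.002]
wrist_force: [1.4, 8.0, 8.2]
opening: 13.4
```

>>> carry_out([
  {"delta_pos": [-1,0,0],"dr": [0,0,0]},
  {"delta_pos": [-1,0,0],"dr": [0,0,0]},
  {"delta_pos": [-1,0,0],"dr": [0,0,0]},
])

```text
t: 17.05
ee_pos: [521.0, -27.5, 22.4]
orientation: [0.703, 0.711, 0.002, -0.002]
wrist_force: [1.5, 9.3, 9.8]
opening: 13.5
```

Force is rising with almost no motion, so it's at the stop. Releasing and retreating straight up.

>>> carry_out([
  {"delta_pos": [1,0,-0.5],"dr": [0,0,0]},
  {"delta_pos": [1,0,-0.5],"dr": [0,0,0]},
  {"delta_pos": [1,0,-0.5],"dr": [0,0,0]},
  {"delta_pos": [1,0,-0.5],"dr": [0,0,0]},
  {"delta_pos": [1,0,-15],"dr": [0,0,0]},
  {"delta_pos": [1,0,-50],"dr": [0,0,0]},
  {"delta_pos": [1,0,-100],"dr": [0,0,0]},
  {"delta_pos": [40,0,-150],"dr": [0,0,0]},
  {"delta_pos": [60,0,-170],"dr": [0,0,0]},
  {"delta_pos": [60,0,-170],"dr": [0,0,0]},
  {"delta_pos": [60,0,-170],"dr": [0,0,0]},
  {"delta_pos": [60,0,-170],"dr": [0,0,0]},
], gripper=0.6)

```text
t: 18.55
ee_pos: [519.9, 29.0, 190.5]
orientation: [0.704, 0.71, -0.001, -0.001]
wrist_force: [-1.0, 0.1, -0.6]
opening: 51.3
```

```bash
python3 - <<'E'
from h import *
for a in(-1,-1): applied([a,0,0],[0,0,0])
applied([60,0,-170],[0,0,0])
s=arm.state();print(cmd()[0],s['ee_pos'],s['wrist_force'],s['opening'],s['q'])
d=grab('wrist');save(d,'w9.png');W=cloud(d);c=d['color'].astype(int);np.savez('w9.npz',W=W,c=d['color']);x,y,z=W[...,0],W[...,1],W[...,2]
P=W[(z>20)&(z<56)&(abs(x-522)<30)&(y>-140)&(y<50)&(c[...,0]-c[...,2]<50)];print('rear y',np.percentile(P[:,1],[98,99.5,100]))
m=(z>47)&(z<58)&(abs(x-522)<34)&(y<-60)&(y>-150);print('nose y',np.percentile(W[m][:,1],[0.5,2,50]))
m=(z>38)&(z<46)&(x>495)&(x<535)&(y<-120)&(y>-150);print('stop',np.percentile(W[m][:,1],[2,50,98]) if m.any() else None)
om=(c[...,0]-c[...,2]>60)&(c[...,0]-c[...,1]>40)&(z>80)&(z<100)&(abs(x-522)<30)&(abs(y+26)<40);F=W[om];print('fin',F.min(0),F.max(0),F.mean(0))
b=d['color'][160:400,200:460]
cv2.imwrite('pics/w9c.png',cv2.cvtColor(cv2.resize(b,None,fx=2.5,fy=2.5,interpolation=cv2.INTER_CUBIC),cv2.COLOR_RGB2BGR))
E
```

```text
[521.01800851  29.66315905 191.913     ] [519.8798489   29.01726604 190.47862348] [-1.0123697   0.11009605 -0.60882025] 51.28430961110669 [-6.82740028e-02  9.57559839e-02 -2.52969122e-01  1.22490061e+00
 -2.54342502e-04  1.49432254e+00]
rear y [-2.22069898 -2.02477404 -1.6039908 ]
nose y [-146.99016066 -144.85803254  -95.63141411]
stop [-146.17102245 -136.54479764 -131.88457838]
fin [516.7374263  -44.25045701  80.04157258] [529.17265048  -7.75257279  94.01049978] [522.86665876 -24.412177    91.78761172]
```

View pics/w9c.png

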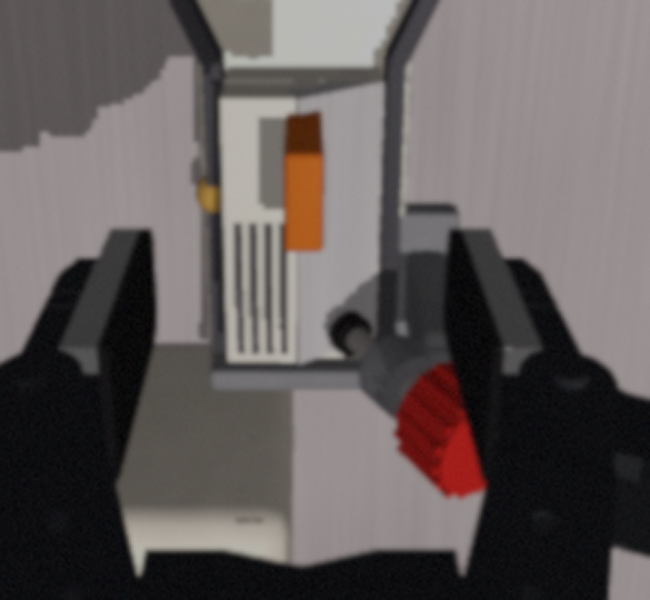

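The cassette is seated, its nose flush with the stop (crop (300,370)), and the foot at (348,333) hangs over the slope. Rear y is about -2, so it sits against the stop and stayed there after release. Next I'll plan an oblique close view of the foot to measure the gap, plus the knob fit.

```bash
cat >> h.py <<'E'
ys=np.array([0.009,-1,0]);ys/=np.linalg.norm(ys);zs=np.array([0,0,1.]);xs=np.cross(ys,zs);S=np.c_[xs,ys,zs]
seat=np.array([523.1,-65.9,12.])
def fs(p): return seat+S@np.array(p,float)
ax=S@np.array([-np.sin(np.radians(32)),0,np.cos(np.radians(32))])
E
python3 - <<'E'
from h import *
print('knob',fs([-55,40,96]),'slope',fs([-14,40,31]),'axis',ax)
for f in('w1','w9'):
    t=np.load(f+'.npz');W=t['W'];c=t['c'].astype(int)
    k=(c[...,0]>90)&(c[...,1]<70)&(c[...,2]<70)&(np.linalg.norm(W-fs([-55,40,96]),axis=-1)<45)
    P=W[k];L=(P-fs([-55,40,96]));h=L@ax;print(f,len(P),'axial pct',np.percentile(h,[1,50,99]))
    q=L[h>10]; q=q-np.outer(q@ax,ax); u=np.cross(ys,ax); A=np.c_[q@u,q@ys]; print('end disc: circle',cv2.minEnclosingCircle(A.astype(np.float32)),'u',u)
foot=fs([-14,40,31])+5*ax
Rt=R.from_euler('x',-30,degrees=True)*down(90.5)
cam=foot+np.array([0,.72,.69])*190
v=Rt.apply([-0.32,0,0.947]);print('view dir',v)
tcp=cam-Rt.apply([84,0.4,-180.4]);print('tcp',tcp,'tip',tcp-41*Rt.apply([0,0,1])); plan(tcp,Rt)
E
```

```text
knob [ 578.45775806 -105.40340014  108.        ] slope [ 537.45941846 -105.7723852    43.        ] axis [0.5298978  0.00476908 0.8480481 ]
w1 1220 axial pct [-8.91905074 12.79006446 14.45283327]
end disc: circle ((2.1735644340515137, -1.4317855834960938), 19.96539878845215) u [-0.84801375 -0.00763212  0.52991926]
w9 1001 axial pct [-9.48276444  8.64059161 14.43865602]
end disc: circle ((5.2298126220703125, -0.8544988632202148), 19.318931579589844) u [-0.84801375 -0.00763212  0.52991926]
view dir [ 0.00279249 -0.75061758 -0.66013215]
tcp [ 540.44195169 -131.89492673   64.10940371] tip [ 540.44195169 -111.39492673   99.61644527]
delta_pos [-161.7   17.9  127.8] dr [  0.27 -30.     0.03]
```

```bash
python3 - <<'E'
from h import *
foot=fs([-14,40,31])+5*ax
Rt=R.from_euler('x',-30,degrees=True)*down(90.5)
cam=foot+np.array([0,.72,.69])*260+[-30,0,0]
tcp=cam-Rt.apply([84,0.4,-180.4]);print('cam',cam,'tcp',tcp,'tip',tcp-41*Rt.apply([0,0,1])); plan(tcp,Rt)
E
```

```text
cam [510.10890747  81.4514602  226.64024048] tcp [510.44195169 -81.49492673 112.40940371] tip [510.44195169 -60.99492673 147.91644527]
delta_pos [-111.1  -11.6   79.5] dr [  0.27 -30.     0.03]
```

>>> carry_out([
  {"delta_pos": [-20,-3,10],"dr": [0,-6,0]},
  {"delta_pos": [-45,-6,25],"dr": [0,-14,0]},
  {"delta_pos": [-70,-9,45],"dr": [0,-22,0]},
  {"delta_pos": [-95,-11,65],"dr": [0,-28,0]},
  {"delta_pos": [-111,-11.5,79.5],"dr": [0,-30,0]},
  {"delta_pos": [-111,-11.5,79.5],"dr": [0,-30,0]},
  {"delta_pos": [-111,-11.5,79.5],"dr": [0,-30,0]},
  {"delta_pos": [-111,-11.5,79.5],"dr": [0,-30,0]},
  {"delta_pos": [-111,-11.5,79.5],"dr": [0,-30,0]},
], gripper=0)

```text
t: 19.73
ee_pos: [511.4, -81.4, 113.3]
orientation: [0.68, 0.686, -0.181, 0.184]
wrist_force: [0.3, 0.3, 0.3]
opening: 0.2
```

```bash
python3 - <<'E'
from h import *
applied([-111,-11.5,79.5],[0,-30,0])
s=arm.state();print(cmd()[0],s['ee_pos'],s['wrist_force'],s['opening'])
d=grab('wrist');save(d,'w10.png');W=cloud(d);np.savez('w10.npz',W=W,c=d['color'],mtx=d['mtx'],xyz=d['xyz'],o=d['orientation'],dist=d['distortion'])
Ri=R.from_quat(d['orientation']).inv();pts=[]
for p in(fs([-14,40,31]),fs([-14,40,31])+5*ax,fs([-55,40,96])):
    q=Ri.apply(p-d['xyz']);pts.append((np.array(d['mtx'])@(q/q[2]))[:2]); print(pts[-1],q[2])
u,v=map(int,pts[1]);u0=min(max(u-100,0),440);v0=min(max(v-90,0),220)
print('crop',u0,v0)
cv2.imwrite('pics/w10c.png',cv2.cvtColor(cv2.resize(d['color'][v0:v0+180,u0:u0+200],None,fx=3.3,fy=3.3,interpolation=cv2.INTER_CUBIC),cv2.COLOR_RGB2BGR))
E
```

```text
[510.53695905 -81.43768524 112.413     ] [511.35122017 -81.37781863 113.33995714] [0.34303444 0.27634795 0.3172166 ] 0.2173816664267346
[352.59230782 170.5387238 ] 262.26736626688086
[356.61407419 174.68081742] 259.4768362886677
[426.09923364 245.60036509] 219.49131691664084
crop 256 84
```

View pics/w10c.png

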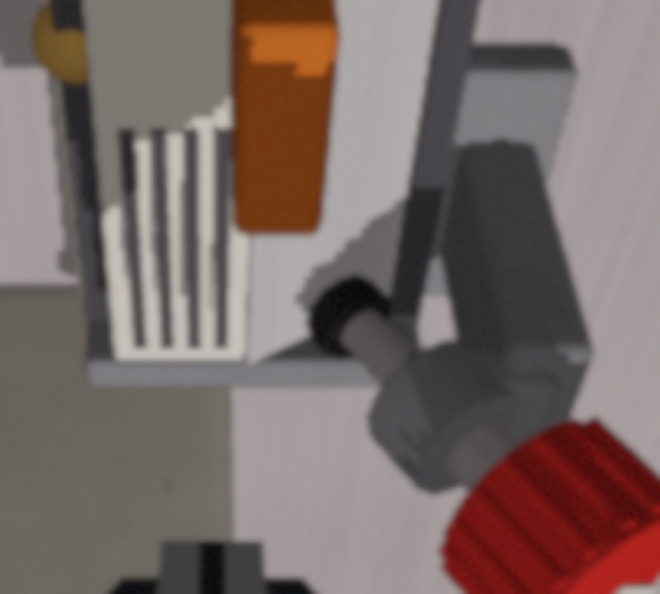

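The crop shows the black foot at (348,315) close above the slope, the bare spindle behind it, and the knob at (560,520). Measure axial positions along the screw axis from depth.

```bash
cat >> h.py <<'E'
def footax(W,c,K=np.array([576.6,-104.4,109.0])):
    # screw axis through measured knob centre; slope plane from depth near the foot
    c=c.astype(int);sl=fs([-14,40,31]);u=np.cross(ys,ax)
    L=W-sl;h=L@ax;U=L@u;Y=L@ys;g=c.max(-1)
    m=(abs(h)<4)&(abs(U)<11)&(Y<-14)&(Y>-38)&(g>100)&(g-c.min(-1)<40)
    A=np.c_[U[m],Y[m],np.ones(m.sum())];co=np.linalg.lstsq(A,h[m],rcond=None)[0];print('slope n',m.sum(),'plane',co,'res',np.std(h[m]-A@co))
    k=K-sl;print('axis at U,Y',k@u,k@ys)
    hh=h-(co[0]*U+co[1]*Y+co[2])
    f=(g<45)&(abs(U-k@u)<14)&(abs(Y-k@ys)<14)&(hh>-2)&(hh<30)
    print('dark n',f.sum(),'h pct',np.percentile(hh[f],[1,3,5,10,25,50,75,90,97]).round(2),'U',np.percentile(U[f],[1,50,99]).round(1),'Y',np.percentile(Y[f],[1,50,99]).round(1))
    return hh,U,Y,f
E
python3 - <<'E'
from h import *
t=np.load('w10.npz');hh,U,Y,f=footax(t['W'],t['c'])
print(np.histogram(hh[f],bins=np.arange(-2,24,1)))
c=t['c']
# profile across the foot's near (rear-side, Y most negative) edge
for u in range(352,374,4):
    print(u,[(v,int(c[v,u].max()),round(float(hh[v,u]),1),round(float(U[v,u]),1),round(float(Y[v,u]),1)) for v in range(160,192,3)])
E
```

```text
slope n 442 plane [ 0.00555553 -0.00175363  0.39478078] res 0.4028096261814417
axis at U,Y 1.7724458029741705 -1.0200786548473766
dark n 283 h pct [ 7.31  7.82  8.14  8.93 10.31 12.72 14.01 14.32 14.5 ] U [-7.   4.5  9.4] Y [-9.2 -5.9  5.4]
(array([ 0,  0,  0,  0,  0,  0,  0,  0,  0, 10, 20, 30, 29, 32, 27, 62, 73,
        0,  0,  0,  0,  0,  0,  0,  0]), array([-2, -1,  0,  1,  2,  3,  4,  5,  6,  7,  8,  9, 10, 11, 12, 13, 14,
       15, 16, 17, 18, 19, 20, 21, 22, 23]))
352 [(160, 175, 0.3, 2.1, -12.2), (163, 163, -0.4, 1.3, -8.3), (166, 106, 0.4, 1.6, -6.1), (169, 104, 0.5, 1.4, -3.1), (172, 93, -0.4, 0.4, 1.3), (175, 47, 6.9, 6.2, -5.0), (178, 21, 9.0, 7.7, -4.8), (181, 20, 10.2, 8.4, -3.1), (184, 19, 11.3, 9.1, -1.5), (187, 27, 11.9, 9.3, 1.0), (190, 57, -3.6, -4.1, 27.0)]
356 [(160, 170, -0.6, -2.3, -9.3), (163, 127, -0.8, -2.8, -5.8), (166, 102, -0.7, -3.1, -2.7), (169, 88, -0.7, -3.4, 0.5), (172, 23, 8.3, 4.1, -8.2), (175, 19, 9.5, 4.8, -6.6), (178, 20, 11.4, 6.1, -6.0), (181, 22, 13.1, 7.2, -5.1), (184, 28, 14.1, 7.8, -3.3), (187, 20, 14.0, 7.4, 0.2), (190, 29, 13.9, 7.0, 3
[... 583 characters left out ...]
7, 88, 18.6, 4.1, -2.2), (190, 86, 20.5, 5.4, -1.6)]
368 [(160, 103, -0.5, -13.8, -3.4), (163, 102, 0.3, -13.5, -1.2), (166, 102, -0.2, -14.4, 2.7), (169, 67, 0.1, -14.6, 5.8), (172, 16, 12.0, -3.8, -7.1), (175, 16, 13.9, -2.4, -6.5), (178, 54, 13.8, -3.0, -3.0), (181, 77, 17.9, 0.5, -5.5), (184, 81, 19.3, 1.4, -4.3), (187, 85, 21.6, 3.2, -4.5), (190, 87, 23.0, 4.1, -3.2)]
372 [(160, 106, -0.4, -17.7, -1.6), (163, 105, -0.8, -18.6, 2.3), (166, 104, -0.3, -18.6, 5.1), (169, 105, 0.3, -18.5, 7.8), (172, 83, 0.2, -19.1, 11.4), (175, 18, 14.0, -6.2, -4.4), (178, 16, 14.4, -6.2, -1.7), (181, 59, 14.9, -6.2, 1.0), (184, 75, 21.1, -0.7, -4.7), (187, 80, 22.7, 0.5, -3.8), (190, 84, 25.5, 2.8, -4.8)]
```

The foot's face is about 7.1 mm above the slope and its back face is at 14.2. That fits a start angle of about 3.5 rad and touch after about 2.8 rad. The plan is to turn about 195° (past touch, short of the end), re-measure the foot to get the true gap, then finish. Next I'll compute the approach.

```bash
cat >> h.py <<'E'
K=np.array([576.8,-104.5,108.8])
R0=R.from_matrix(np.c_[-ys,np.cross(-ax,-ys),-ax])
E
python3 - <<'E'
from h import *
print(R0.as_matrix().round(3))
print(arm.state()['q']); plan(K-58*ax+130*ax,R0)
E
```

```text
[[-0.009  0.848 -0.53 ]
 [ 1.     0.008 -0.005]
 [ 0.    -0.53  -0.848]]
[ 0.03615938  0.18853663 -0.41922439  0.97706957 -0.52323976  1.6019859 ]
delta_pos [-49.2 104.2 -37.9] dr [31.26 29.21 -8.37]
```

>>> carry_out([
  {"delta_pos": [-22,0,-40],"dr": [0,0,0]},
  {"delta_pos": [-40,10,-70],"dr": [4,4,-1]},
  {"delta_pos": [-45,35,-70],"dr": [10.5,10,-3]},
  {"delta_pos": [-47,60,-60],"dr": [17,16,-4.5]},
  {"delta_pos": [-48,85,-50],"dr": [24,22,-6.5]},
  {"delta_pos": [-49,104,-38],"dr": [31.3,29.2,-8.4]},
  {"delta_pos": [-49,104,-38],"dr": [31.3,29.2,-8.4]},
  {"delta_pos": [-49,104,-38],"dr": [31.3,29.2,-8.4]},
  {"delta_pos": [-49,104,-38],"dr": [31.3,29.2,-8.4]},
])

```text
t: 20.9
ee_pos: [614.8, -103.1, 173.2]
orientation: [0.677, 0.684, -0.195, -0.192]
wrist_force: [0.4, 0.3, 1.4]
opening: 0.1
```

```bash
python3 - <<'E'
from h import *
applied([-49,104,-38],[31.3,29.2,-8.4])
s=arm.state();print(cmd()[0],s['ee_pos'],s['wrist_force'],s['q'])
print((R.from_quat(s['orientation']).inv()*R0).as_rotvec(degrees=True))
p0,r0=cmd();print((r0.inv()*R0).as_rotvec(degrees=True))
E
```

```text
[ 614.74760833 -103.91770469  169.82196534] [ 614.7714084  -103.09741209  173.2104144 ] [0.43083642 0.28690347 1.43232799] [-0.20863658  0.72743673  0.4946901   1.88195057 -0.11591136  1.38408899]
[0.2068659  0.11116143 0.04994859]
[-0.04658844  0.01512146  0.01866874]
```

>>> carry_out([
  {"delta_pos": [0,0,0],"dr": [0,0,-10]},
  {"delta_pos": [0,0,0],"dr": [0,0,-20]},
  {"delta_pos": [0,0,0],"dr": [0,0,-30]},
  {"delta_pos": [0,0,0],"dr": [0,0,-40]},
  {"delta_pos": [0,0,0],"dr": [0,0,-50]},
  {"delta_pos": [0,0,0],"dr": [0,0,-60]},
  {"delta_pos": [0,0,0],"dr": [0,0,-70]},
  {"delta_pos": [0,0,0],"dr": [0,0,-80]},
  {"delta_pos": [0,0,0],"dr": [0,0,-90]},
  {"delta_pos": [0,0,0],"dr": [0,0,-100]},
  {"delta_pos": [0,0,0],"dr": [0,0,-110]},
], gripper=0.65)

```text
t: 22.28
ee_pos: [614.5, -102.8, 174.3]
orientation: [-0.175, 0.946, 0.046, -0.269]
wrist_force: [-0.1, -0.3, -0.1]
opening: 55.6
```

>>> carry_out([
  {"delta_pos": [0,0,10],"dr": [0,0,-10]},
  {"delta_pos": [0,0,20],"dr": [0,0,-20]},
  {"delta_pos": [0,0,30],"dr": [0,0,-30]},
  {"delta_pos": [0,0,40],"dr": [0,0,-40]},
  {"delta_pos": [0,0,50],"dr": [0,0,-50]},
  {"delta_pos": [0,0,60],"dr": [0,0,-55]},
  {"delta_pos": [0,0,60],"dr": [0,0,-55]},
  {"delta_pos": [0,0,60],"dr": [0,0,-55]},
  {"delta_pos": [0,0,60],"dr": [0,0,-55]},
])

```text
t: 23.4
ee_pos: [583.4, -104.1, 120.3]
orientation: [-0.589, 0.76, 0.166, -0.219]
wrist_force: [-0.0, -0.1, -0.8]
opening: 55.8
```

```bash
python3 - <<'E'
from h import *
applied([0,0,0],[0,0,-110]);applied([0,0,60],[0,0,-55])
s=arm.state();print(cmd()[0],s['ee_pos'],s['wrist_force'],s['q'],s['opening'])
d=grab('wrist');save(d,'w11.png');W=cloud(d);c=d['color'].astype(int)
r=R.from_quat(s['orientation']);L=(W-s['ee_pos'])@r.as_matrix()
k=(c[...,0]>90)&(c[...,1]<70)&(c[...,2]<70)&(np.linalg.norm(W-K,axis=-1)<60);P=L[k];print('knob red n',len(P),P.min(0),P.max(0))
e=P[P[:,2]<P[:,2].min()+4];print('end disc',cv2.minEnclosingCircle(e[:,:2].astype(np.float32)),np.median(e[:,2]))
m=(abs(L[...,0]-11)<4)&(L[...,2]<-30)&(L[...,2]>-110)&(c.max(-1)<100)&(abs(L[...,1])<60)
for q in(-1,1):
    P=L[m&(np.sign(L[...,1])==q)];print('finger',len(P),P[P[:,2]>np.percentile(P[:,2],95)].mean(0),np.percentile(P[:,2],[99,99.9]))
E
```

```text
[ 582.91252419 -104.22006419  118.96495013] [ 583.43012467 -104.08569863  120.30122207] [-0.0275508  -0.11816408 -0.83005799] [-0.21865575  0.69726841  0.32862405  1.74725482 -0.12058142 -1.50292293] 55.761056629463326
knob red n 3459 [-18.98059095 -22.95678351  -2.21772449] [21.50408686 17.8839128  53.17769618]
end disc ((0.9209842681884766, -2.016190767288208), 20.959203720092773) -0.20482528365106145
finger 5939 [ 10.00268809 -32.45529422 -52.73394354] [-49.42853687 -46.33750109]
finger 6336 [  9.99592312  29.93733864 -52.72441008] [-49.27392423 -45.68130583]
```

Alignment is within 1 mm: knob end centre at (0.9,-2.0) against a finger centre of y = -1.25 in the tool frame. I'll advance 70 mm along the axis with a small correction.

>>> carry_out([
  {"delta_pos": [0.9,-0.7,15],"dr": [0,0,0]},
  {"delta_pos": [0.9,-0.7,35],"dr": [0,0,0]},
  {"delta_pos": [0.9,-0.7,55],"dr": [0,0,0]},
  {"delta_pos": [0.9,-0.7,65],"dr": [0,0,0]},
  {"delta_pos": [0.9,-0.7,70],"dr": [0,0,0]},
  {"delta_pos": [0.9,-0.7,70],"dr": [0,0,0]},
  {"delta_pos": [0.9,-0.7,70],"dr": [0,0,0]},
])

```text
t: 24.32
ee_pos: [546.9, -105.7, 59.8]
orientation: [-0.589, 0.76, 0.166, -0.219]
wrist_force: [-0.6, 0.1, -0.5]
opening: 55.5
```

>>> carry_out([
  {"delta_pos": [0,0,0],"dr": [0,0,0]},
  {"delta_pos": [0,0,0],"dr": [0,0,0]},
  {"delta_pos": [0,0,0],"dr": [0,0,0]},
  {"delta_pos": [0,0,0],"dr": [0,0,0]},
  {"delta_pos": [0,0,0],"dr": [0,0,0]},
], gripper=0, squeeze=30)

```text
t: 24.95
ee_pos: [546.6, -105.6, 60.2]
orientation: [-0.589, 0.76, 0.167, -0.219]
wrist_force: [0.5, 0.6, 5.6]
opening: 37.8
```

```bash
python3 - <<'E'
from h import *
applied([0.9,-0.7,70],[0,0,0])
s=arm.state();print(cmd()[0],s['ee_pos'],s['wrist_force'],s['q'],s['opening'],(s['torque']@ax))
E
```

```text
[ 546.15714063 -105.61975166   59.3966477 ] [ 546.62195192 -105.635418     60.15407994] [0.50083975 0.62919027 5.61842245] [-0.2318722   0.68071043  0.16461116  1.59985973 -0.12715089 -1.51472954] 37.788526211224244 -0.009783627799253555
```

Gripped at 37.8 mm, and the knob is 38. Turning clockwise 195° in two calls.

>>> carry_out([
  {"delta_pos": [0,0,0],"dr": [0,0,10]},
  {"delta_pos": [0,0,0],"dr": [0,0,20]},
  {"delta_pos": [0,0,0],"dr": [0,0,30]},
  {"delta_pos": [0,0,0],"dr": [0,0,40]},
  {"delta_pos": [0,0,0],"dr": [0,0,50]},
  {"delta_pos": [0,0,0],"dr": [0,0,60]},
  {"delta_pos": [0,0,0],"dr": [0,0,70]},
  {"delta_pos": [0,0,0],"dr": [0,0,80]},
  {"delta_pos": [0,0,0],"dr": [0,0,90]},
  {"delta_pos": [0,0,0],"dr": [0,0,100]},
  {"delta_pos": [0,0,0],"dr": [0,0,100]},
  {"delta_pos": [0,0,0],"dr": [0,0,100]},
])

```text
t: 26.45
ee_pos: [546.6, -105.6, 60.2]
orientation: [0.204, 0.939, -0.061, -0.269]
wrist_force: [0.7, 0.6, 5.6]
opening: 37.0
```

```bash
python3 - <<'E'
from h import *
applied([0,0,0],[0,0,100])
s=arm.state();print(s['ee_pos'],s['wrist_force'],s['q'],s['opening'],(s['torque']@ax))
E
```

```text
[ 546.63021963 -105.58661515   60.17766745] [0.6668264  0.64068661 5.61332278] [-0.23190297  0.68063855  0.16458287  1.59984551 -0.12694695  0.23082555] 36.99111985164293 -0.08756335670000791
```

>>> carry_out([
  {"delta_pos": [0,0,0],"dr": [0,0,10]},
  {"delta_pos": [0,0,0],"dr": [0,0,20]},
  {"delta_pos": [0,0,0],"dr": [0,0,30]},
  {"delta_pos": [0,0,0],"dr": [0,0,40]},
  {"delta_pos": [0,0,0],"dr": [0,0,50]},
  {"delta_pos": [0,0,0],"dr": [0,0,60]},
  {"delta_pos": [0,0,0],"dr": [0,0,70]},
  {"delta_pos": [0,0,0],"dr": [0,0,80]},
  {"delta_pos": [0,0,0],"dr": [0,0,90]},
  {"delta_pos": [0,0,0],"dr": [0,0,95]},
  {"delta_pos": [0,0,0],"dr": [0,0,95]},
  {"delta_pos": [0,0,0],"dr": [0,0,95]},
])

```text
t: 27.95
ee_pos: [546.7, -105.6, 60.1]
orientation: [0.83, 0.484, -0.239, -0.137]
wrist_force: [0.7, -0.6, 6.1]
opening: 37.2
```

```bash
python3 - <<'E'
from h import *
applied([0,0,0],[0,0,95])
s=arm.state();print(s['ee_pos'],s['wrist_force'],s['q'],s['opening'],(s['torque']@ax))
E
```

```text
[ 546.65648839 -105.59360113   60.12389847] [ 0.65689478 -0.59408897  6.14376256] [-0.23187355  0.68068845  0.1645714   1.59973088 -0.12699947  1.88885499] 37.18511344264654 -0.06654217572652175
```

>>> carry_out([
  {"delta_pos": [0,0,0],"dr": [0,0,0]},
  {"delta_pos": [0,0,0],"dr": [0,0,0]},
  {"delta_pos": [0,0,0],"dr": [0,0,0]},
  {"delta_pos": [0,0,-20],"dr": [0,0,0]},
  {"delta_pos": [0,0,-55],"dr": [0,0,0]},
  {"delta_pos": [0,0,-95],"dr": [0,0,-10]},
  {"delta_pos": [0,0,-130],"dr": [0,0,-20]},
  {"delta_pos": [0,0,-130],"dr": [0,0,-30]},
  {"delta_pos": [0,0,-130],"dr": [0,0,-30]},
], gripper=0.65)

```text
t: 29.08
ee_pos: [615.4, -105.0, 169.4]
orientation: [0.677, 0.682, -0.196, -0.194]
wrist_force: [0.2, -0.2, -0.2]
opening: 55.4
```

```bash
python3 - <<'E'
from h import *
applied([0,0,-130],[0,0,-30])
Rt=R.from_euler('x',-30,degrees=True)*down(90.5)
s=arm.state();print(cmd()[0],s['ee_pos'],s['wrist_force']);plan([510.5,-81.4,112.4],Rt)
E
```

```text
[ 615.13315625 -104.96463942  169.58684734] [ 615.40794146 -105.01741881  169.42407692] [ 0.16194911 -0.24450255 -0.18500813]
delta_pos [ 24.6 -58.2 103.9] dr [-31.03 -29.19   8.42]
```

>>> carry_out([
  {"delta_pos": [5,-30,-10],"dr": [-6.2,-5.8,1.7]},
  {"delta_pos": [10,-45,10],"dr": [-12.4,-11.7,3.4]},
  {"delta_pos": [15,-55,32],"dr": [-18.6,-17.5,5]},
  {"delta_pos": [20,-62,68],"dr": [-24.8,-23.4,6.7]},
  {"delta_pos": [24.6,-58.2,104],"dr": [-31,-29.2,8.4]},
  {"delta_pos": [24.6,-58.2,104],"dr": [-31,-29.2,8.4]},
  {"delta_pos": [24.6,-58.2,104],"dr": [-31,-29.2,8.4]},
  {"delta_pos": [24.6,-58.2,104],"dr": [-31,-29.2,8.4]},
  {"delta_pos": [24.6,-58.2,104],"dr": [-31,-29.2,8.4]},
], gripper=0)

```text
t: 30.2
ee_pos: [514.0, -81.8, 114.3]
orientation: [0.681, 0.685, -0.182, 0.184]
wrist_force: [-0.3, 0.2, -0.3]
opening: -0.2
```

```bash
python3 - <<'E'
from h import *
applied([24.6,-58.2,104],[-31,-29.2,8.4])
s=arm.state();print(cmd()[0],s['ee_pos'],s['wrist_force'])
o=np.load('w10.npz')
for i in range(2):
    d=grab('wrist');W=cloud(d);np.savez('w12.npz',W=W,c=d['color'])
    print('cam',d['xyz'],o['xyz']);hh,U,Y,f=footax(W,d['color']);print(np.histogram(hh[f],bins=np.arange(-2,20,1))[0],'top face',np.median(hh[f&(U>-8)][hh[f&(U>-8)]>np.percentile(hh[f],75)]))
hh,U,Y,f=footax(o['W'],o['c']);print('old top',np.median(hh[f&(U>-8)][hh[f&(U>-8)]>np.percentile(hh[f],75)]))
save(d,'w12.png')
a=d['color'][84:264,256:456];b=o['c'][84:264,256:456]
cv2.imwrite('pics/w12c.png',cv2.cvtColor(cv2.resize(np.hstack([b[40:130,50:150],a[40:130,50:150]]),None,fx=4,fy=4,interpolation=cv2.INTER_CUBIC),cv2.COLOR_RGB2BGR))
E
```

```text
[510.3915819  -81.35273984 112.31485767] [513.96350561 -81.76272933 114.34262746] [-0.25352293  0.21575167 -0.25248752]
cam [514.42304544  79.71209108 229.4553212 ] [511.11459615  80.10916203 228.45925319]
slope n 487 plane [ 0.00518868 -0.00164282  0.35329258] res 0.40160604321184945
axis at U,Y 1.7724458029741705 -1.0200786548473766
dark n 245 h pct [1.67 2.41 2.48 2.9  4.47 6.82 7.86 8.25 8.53] U [-6.5  4.1  9.2] Y [-9.  -6.1  6.5]
[ 0  0  1  4 21 23 25 24 31 68 48  0  0  0  0  0  0  0  0  0  0] top face 8.14195041691367
cam [513.8857694   79.74653237 229.06592274] [511.11459615  80.10916203 228.45925319]
slope n 485 plane [ 0.00693457 -0.00715088  0.20789476] res 0.3871006725087326
axis at U,Y 1.7724458029741705 -1.0200786548473766
dark n 243 h pct [2.03 2.26 2.42 2.98 4.48 6.89 7.92 8.33 8.59] U [-6.8  4.1  9.2] Y [-9.2 -6.   6.6]
[ 0  0  0  3 23 27 20 21 29 69 51  0  0  0  0  0  0  0  0  0  0] top face 8.234211512568773
slope n 442 plane [ 0.00555553 -0.00175363  0.39478078] res 0.4028096261814417
axis at U,Y 1.7724458029741705 -1.0200786548473766
dark n 283 h pct [ 7.31  7.82  8.14  8.93 10.31 12.72 14.01 14.32 14.5 ] U [-7.   4.5  9.4] Y [-9.2 -5.9  5.4]
old top 14.257429050650606
```

View pics/w12c.png

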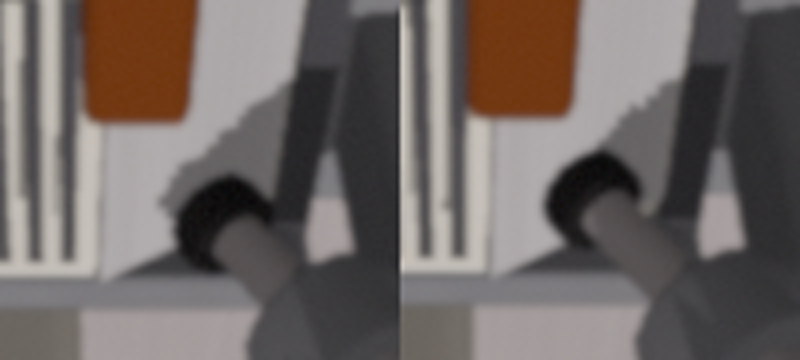

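The foot advanced 6.05 mm for 3.40 rad of tool turn (8.7 mm if free), so it has either touched or the grip slipped. The knob's white index mark will say which.

```bash
cat >> h.py <<'E'
def mark(W,c,n):
    c=c.astype(int);u=np.cross(ys,ax);L=W-np.array([576.6,-104.4,109.]);h=L@ax;U=L@u;Y=L@ys
    m=(h>9)&(h<19)&(np.hypot(U,Y)<20)
    w=m&(c[...,1]>110)&(c[...,2]>110)
    red=m&(c[...,0]>90)&(c[...,1]<70)&(h>11)
    if w.sum()<3: print(n,'no mark',w.sum(),red.sum());return
    (cx,cy),rr=cv2.minEnclosingCircle(np.c_[U[red],Y[red]].astype(np.float32))
    print(n,'white',w.sum(),'red',red.sum(),'disc',round(cx,1),round(cy,1),round(rr,1),'mark U,Y',U[w].mean().round(1),Y[w].mean().round(1),'h',np.median(h[w]).round(1),'angle deg (ctr 1.5,-0.5)',np.degrees(np.arctan2(Y[w].mean()+0.5,U[w].mean()-1.5)).round(1), 'ext',U[w].min().round(1),U[w].max().round(1),Y[w].min().round(1),Y[w].max().round(1))
E
python3 - <<'E'
from h import *
for f in('w1','w9','w10','w12','top0','scene0'):
    t=np.load(f+'.npz');mark(t['W'],t['c'],f)
for n in('top','scene'):
    d=grab(n);mark(cloud(d),d['color'],n)
u=np.cross(ys,ax);print('U x Y . ax sign',np.dot(np.cross(u,ys),ax))
E
```

```text
w1 white 35 red 769 disc 0.7 -0.7 19.6 mark U,Y -8.9 7.5 h 14.2 angle deg (ctr 1.5,-0.5) 142.4 ext -15.8 -2.7 1.7 13.2
w9 no mark 0 432
w10 white 65 red 1011 disc -0.0 -0.1 19.8 mark U,Y -8.5 6.4 h 14.5 angle deg (ctr 1.5,-0.5) 145.4 ext -18.9 17.4 -9.0 18.1
w12 white 78 red 990 disc 0.2 -0.5 19.5 mark U,Y -0.3 -2.7 h 14.4 angle deg (ctr 1.5,-0.5) -130.2 ext -19.7 16.5 -13.6 17.7
top0 white 3 red 64 disc 2.5 -0.5 19.2 mark U,Y -6.7 6.6 h 13.0 angle deg (ctr 1.5,-0.5) 139.0 ext -10.9 -2.6 3.5 9.8
scene0 no mark 1 51
top white 5 red 66 disc 2.5 0.6 17.6 mark U,Y 3.6 -5.7 h 11.2 angle deg (ctr 1.5,-0.5) -67.5 ext 0.3 6.3 -10.7 -2.2
scene white 4 red 53 disc -2.5 -0.4 17.9 mark U,Y 3.3 -5.8 h 12.5 angle deg (ctr 1.5,-0.5) -71.0 ext 0.9 5.5 -10.3 -2.2
U x Y . ax sign 1.0000000000000002
```

```bash
python3 - <<'E'
from h import *
def ma(f):
    t=np.load(f+'.npz');W=t['W'];c=t['c'].astype(int);u=np.cross(ys,ax);L=W-np.array([576.6,-104.4,109.]);h=L@ax;U=L@u-0.1;Y=L@ys+0.4
    w=(h>11)&(h<18)&(np.hypot(U,Y)<15.5)&(c[...,1]>100)&(c[...,2]>100)
    print(f,w.sum(),'angle',np.degrees(np.arctan2(Y[w].mean(),U[w].mean())).round(1),'dir PCA',np.degrees(np.arctan2(*(lambda v:(v[1],v[0]))(np.linalg.svd(np.c_[U[w],Y[w]]-[U[w].mean(),Y[w].mean()])[2][0]))).round(1))
for f in('w1','w10','w12'): ma(f)
E
```

```text
w1 28 angle 139.2 dir PCA 142.0
w10 43 angle 140.9 dir PCA 138.1
w12 59 angle -60.0 dir PCA 123.1
```

The mark turned about 197°, so there was no slip. The foot has therefore touched after about 6.05 mm, with the current compression about 2.6 mm. I'll refine that number before the final turn.

```bash
python3 - <<'E'
from h import *
res={}
for f,c0 in(('w10',14.1),('w12',8.0)):
    t=np.load(f+'.npz');hh,U,Y,fm=footax(t['W'],t['c'])
    c=t['c'].astype(int).max(-1)
    for it in range(3):
        m=(c<60)&(np.hypot(U-1.5,Y)<10)&(abs(hh-c0)<0.9); c0=np.median(hh[m])
    print(f,'top face n',m.sum(),'median',c0.round(3),'mean',hh[m].mean().round(3))
    # rim: depth jump between slope and foot, columnwise
    jumps=[]
    for u in range(330,380):
        col=hh[150:200,u]; 
        for i in range(len(col)-1):
            a,b=col[i],col[i+1]
            if abs(a)<1.2 and b-a>1.0 and np.hypot(U[151+i,u]-1.5,Y[151+i,u])<11: jumps.append((u,round(a,1),round(b,1),int(c[151+i,u]))); break
    print(jumps)
E
```

```text
slope n 442 plane [ 0.00555553 -0.00175363  0.39478078] res 0.4028096261814417
axis at U,Y 1.7724458029741705 -1.0200786548473766
dark n 283 h pct [ 7.31  7.82  8.14  8.93 10.31 12.72 14.01 14.32 14.5 ] U [-7.   4.5  9.4] Y [-9.2 -5.9  5.4]
w10 top face n 150 median 14.076 mean 14.035
[(340, np.float64(-0.7), np.float64(0.4), 175), (344, np.float64(-0.9), np.float64(0.3), 176), (345, np.float64(-1.1), np.float64(0.0), 153), (347, np.float64(-0.9), np.float64(0.2), 171), (348, np.float64(-0.8), np.float64(0.6), 148), (349, np.float64(-0.4), np.float64(7.0), 101), (350, np.float64(0.1), np.float64(6.8), 76), (351, np.float64(-0.2), np.float64(5.9), 70), (352, np.float64(-0.4), np.float64(0.9), 81), (353, np.float64(0.2), np.float64(6.8), 60), (354, np.float64(-0.8), np.float64(6.9), 56), (355, np.float64(0.1), np.float64(6.4), 61), (356, np.float64(-0.8), np.float64(0.3), 109), (357, np.float64(-0.3), np.float64(1.0), 102), (358, np.float64(-0.4), np.float64(7.2), 62), (359, np.float64(0.7), np.float64(6.8), 74), (360, np.float64(-1.0), np.float64(0.1), 115), (361, np.float64(-0.2), np
[... 1382 characters left out ...]
oat64(0.6), 136), (354, np.float64(-0.5), np.float64(2.5), 66), (355, np.float64(0.9), np.float64(1.9), 46), (357, np.float64(0.4), np.float64(2.4), 42), (358, np.float64(0.8), np.float64(3.7), 27), (359, np.float64(0.3), np.float64(3.9), 42), (360, np.float64(-0.5), np.float64(2.6), 59), (361, np.float64(-0.1), np.float64(3.1), 57), (362, np.float64(1.0), np.float64(4.2), 57), (363, np.float64(0.4), np.float64(5.7), 55), (364, np.float64(0.1), np.float64(6.7), 58), (365, np.float64(0.1), np.float64(7.8), 64), (366, np.float64(0.2), np.float64(7.3), 68), (367, np.float64(-0.2), np.float64(16.1), 78), (371, np.float64(-0.8), np.float64(19.7), 67), (372, np.float64(0.3), np.float64(20.8), 66)]
```

Contact confirmed: the rim is now continuous with the slope, and the gap was about 6.1 mm. Touch came at about 2.39 rad of 3.40 turned, so about 0.56–0.58 rad (33°) remains. I'll go back to the knob.

```bash
python3 - <<'E'
from h import *
plan(np.array([546.157,-105.620,59.397])+130*ax,R0)
E
```

```text
delta_pos [-50.1 104.2 -37.9] dr [30.96 29.21 -8.37]
```

>>> carry_out([
  {"delta_pos": [-22,0,-40],"dr": [0,0,0]},
  {"delta_pos": [-40,10,-70],"dr": [4,4,-1]},
  {"delta_pos": [-45,35,-70],"dr": [10.5,10,-3]},
  {"delta_pos": [-47,60,-60],"dr": [17,16,-4.5]},
  {"delta_pos": [-48,85,-50],"dr": [24,22,-6.5]},
  {"delta_pos": [-50,104.2,-38],"dr": [31,29.2,-8.4]},
  {"delta_pos": [-50,104.2,-38],"dr": [31,29.2,-8.4]},
  {"delta_pos": [-50,104.2,-38],"dr": [31,29.2,-8.4]},
  {"delta_pos": [-50,104.2,-38],"dr": [31,29.2,-8.4]},
  {"delta_pos": [-50,104.2,-38],"dr": [31,29.2,-8.4]},
], gripper=0.65)

```text
t: 31.65
ee_pos: [615.1, -103.9, 173.2]
orientation: [0.677, 0.684, -0.195, -0.192]
wrist_force: [-0.2, 0.9, -0.1]
opening: 55.6
```

```bash
python3 - <<'E'
from h import *
applied([-50,104.2,-38],[31,29.2,-8.4]);p=np.array([546.157,-105.620,59.397]);plan(p,R0)
s=arm.state();print(cmd()[0],s['ee_pos'],s['q'],s['opening'])
E
```

```text
delta_pos [-1.000e-01  1.000e-01  1.301e+02] dr [-0.05  0.02  0.02]
[ 615.06683989 -104.82674526  169.70563598] [ 615.06786412 -103.94451949  173.19583399] [-0.20960793  0.72790106  0.49568022  1.88196273 -0.11640724  1.3831817 ] 55.6045208304215
```

>>> carry_out([
  {"delta_pos": [0,0,25],"dr": [0,0,0]},
  {"delta_pos": [0,0,50],"dr": [0,0,0]},
  {"delta_pos": [0,0,70],"dr": [0,0,0]},
  {"delta_pos": [0,0,90],"dr": [0,0,0]},
  {"delta_pos": [0,0,110],"dr": [0,0,0]},
  {"delta_pos": [0,0,124],"dr": [0,0,0]},
  {"delta_pos": [0,0,130],"dr": [0,0,0]},
  {"delta_pos": [0,0,130],"dr": [0,0,0]},
  {"delta_pos": [0,0,130],"dr": [0,0,0]},
])

```text
t: 32.78
ee_pos: [546.9, -105.6, 60.1]
orientation: [0.677, 0.683, -0.196, -0.194]
wrist_force: [0.3, 0.1, 0.3]
opening: 55.7
```

>>> carry_out([
  {"delta_pos": [0,0,0],"dr": [0,0,0]},
  {"delta_pos": [0,0,0],"dr": [0,0,0]},
  {"delta_pos": [0,0,0],"dr": [0,0,0]},
  {"delta_pos": [0,0,0],"dr": [0,0,0]},
  {"delta_pos": [0,0,0],"dr": [0,0,0]},
], gripper=0, squeeze=30)

```text
t: 33.4
ee_pos: [546.6, -105.6, 60.1]
orientation: [0.677, 0.683, -0.196, -0.194]
wrist_force: [2.0, -0.4, 4.8]
opening: 37.5
```

```bash
python3 - <<'E'
from h import *
applied([0,0,130],[0,0,0]);s=arm.state();print(cmd()[0],s['ee_pos'],s['q'],s['opening'],s['wrist_force'],s['torque']@ax)
E
```

```text
[ 546.09082426 -105.4818575    59.51543634] [ 546.61259201 -105.63840167   60.1491856 ] [-0.23182368  0.68062533  0.1644885   1.59972546 -0.12724915  1.36522125] 37.45974856557756 [ 2.02072707 -0.42658741  4.75623814] -0.010418251647615092
```

>>> carry_out([
  {"delta_pos": [0,0,0],"dr": [0,0,8]},
  {"delta_pos": [0,0,0],"dr": [0,0,16]},
  {"delta_pos": [0,0,0],"dr": [0,0,24]},
  {"delta_pos": [0,0,0],"dr": [0,0,33]},
  {"delta_pos": [0,0,0],"dr": [0,0,33]},
  {"delta_pos": [0,0,0],"dr": [0,0,33]},
  {"delta_pos": [0,0,0],"dr": [0,0,33]},
])

```text
t: 34.28
ee_pos: [546.6, -105.6, 60.1]
orientation: [0.843, 0.463, -0.243, -0.13]
wrist_force: [1.8, -0.1, 5.2]
opening: 37.0
```

```bash
python3 - <<'E'
from h import *
applied([0,0,0],[0,0,33]);s=arm.state();print(s['ee_pos'],s['q'],s['opening'],s['wrist_force'],s['torque']@ax)
E
```

```text
[ 546.61844682 -105.63316949   60.12999709] [-0.23186075  0.68065298  0.16449775  1.59971284 -0.12716618  1.94130049] 37.02535610025794 [ 1.80297996 -0.05440696  5.19346707] -0.04062446984762891
```

Turned 0.576 rad more. I'll release, retreat along the axis, and go to the viewing pose for a final check.

>>> carry_out([
  {"delta_pos": [0,0,0],"dr": [0,0,0]},
  {"delta_pos": [0,0,0],"dr": [0,0,0]},
  {"delta_pos": [0,0,0],"dr": [0,0,0]},
  {"delta_pos": [0,0,-20],"dr": [0,0,0]},
  {"delta_pos": [0,0,-55],"dr": [0,0,0]},
  {"delta_pos": [0,0,-95],"dr": [0,0,-10]},
  {"delta_pos": [0,0,-130],"dr": [0,0,-20]},
  {"delta_pos": [0,0,-130],"dr": [0,0,-30]},
  {"delta_pos": [0,0,-130],"dr": [0,0,-33]},
  {"delta_pos": [0,0,-130],"dr": [0,0,-33]},
], gripper=0.65)

```text
t: 35.52
ee_pos: [615.0, -104.8, 169.4]
orientation: [0.677, 0.683, -0.196, -0.194]
wrist_force: [-0.8, 1.0, 0.1]
opening: 55.6
```

>>> carry_out([
  {"delta_pos": [5,-30,-10],"dr": [-6.2,-5.8,1.7]},
  {"delta_pos": [10,-45,10],"dr": [-12.4,-11.7,3.4]},
  {"delta_pos": [15,-55,32],"dr": [-18.6,-17.5,5]},
  {"delta_pos": [20,-62,68],"dr": [-24.8,-23.4,6.7]},
  {"delta_pos": [24.6,-58.2,104],"dr": [-31,-29.2,8.4]},
  {"delta_pos": [24.6,-58.2,104],"dr": [-31,-29.2,8.4]},
  {"delta_pos": [24.6,-58.2,104],"dr": [-31,-29.2,8.4]},
  {"delta_pos": [24.6,-58.2,104],"dr": [-31,-29.2,8.4]},
  {"delta_pos": [24.6,-58.2,104],"dr": [-31,-29.2,8.4]},
  {"delta_pos": [24.6,-58.2,104],"dr": [-31,-29.2,8.4]},
], gripper=0)

```text
t: 36.78
ee_pos: [512.3, -81.5, 113.5]
orientation: [0.68, 0.686, -0.183, 0.183]
wrist_force: [0.6, -0.2, 0.9]
opening: 0.2
```

```bash
python3 - <<'E'
from h import *
applied([0,0,-130],[0,0,-33]);applied([24.6,-58.2,104],[-31,-29.2,8.4])
s=arm.state();print(s['t'],cmd()[0],s['ee_pos'],s['wrist_force'])
d=grab('wrist');W=cloud(d);np.savez('w13.npz',W=W,c=d['color']);save(d,'w13.png')
u=np.cross(ys,ax)
for f in('w10','w12','w13'):
    t=np.load(f+'.npz');W=t['W'];c=t['c'].astype(int);L=W-np.array([576.6,-104.4,109.]);h=L@ax;U=L@u-0.1;Y=L@ys+0.4
    w=(h>11)&(h<18)&(np.hypot(U,Y)<15.5)&(c[...,1]>100)&(c[...,2]>100)
    P=np.c_[U[w],Y[w]];print(f,w.sum(),'mark',np.degrees(np.arctan2(P[:,1].mean(),P[:,0].mean())).round(1),np.degrees(np.arctan2(np.median(P[:,1]),np.median(P[:,0]))).round(1))
hh,U,Y,f=footax(W,d['color']);c0=8.0
c=d['color'].astype(int).max(-1)
for it in range(3): m=(c<60)&(np.hypot(U-1.5,Y)<10)&(abs(hh-c0)<0.9);c0=np.median(hh[m])
print('top face',m.sum(),c0)
c=d['color'].astype(int);x,y,z=W[...,0],W[...,1],W[...,2]
om=(c[...,0]-c[...,2]>60)&(c[...,0]-c[...,1]>40)&(z>80)&(z<100)&(abs(x-522)<30)&(abs(y+26)<40);F=W[om];print('fin',F.min(0),F.max(0))
P=W[(z>20)&(z<56)&(abs(x-522)<30)&(y>-140)&(y<50)&(c[...,0]-c[...,2]<50)];print('rear y',np.percentile(P[:,1],[98,99.5]))
cv2.imwrite('pics/w13c.png',cv2.cvtColor(cv2.resize(d['color'][60:300,220:500],None,fx=2.4,fy=2.4,interpolation=cv2.INTER_CUBIC),cv2.COLOR_RGB2BGR))
E
```

```text
36.775 [510.32526554 -81.21484568 112.43364631] [512.33461208 -81.53257154 113.50216509] [ 0.61543696 -0.16372766  0.86860801]
w10 43 mark 140.9 143.4
w12 59 mark -60.0 -57.9
w13 72 mark -100.7 -97.0
slope n 482 plane [-0.00577132  0.00182804  0.41681284] res 0.39467915635388634
axis at U,Y 1.7724458029741705 -1.0200786548473766
dark n 242 h pct [2.06 2.38 2.56 3.09 4.41 6.7  7.81 8.14 8.46] U [-6.4  3.9  9.2] Y [-9.3 -6.3  6.2]
top face 135 7.917681269912172
fin [516.12390788 -44.23507119  80.01385605] [529.4663388   -7.15701438  93.98490399]
rear y [-1.6877643  -1.48715536]
```

View pics/w13c.png

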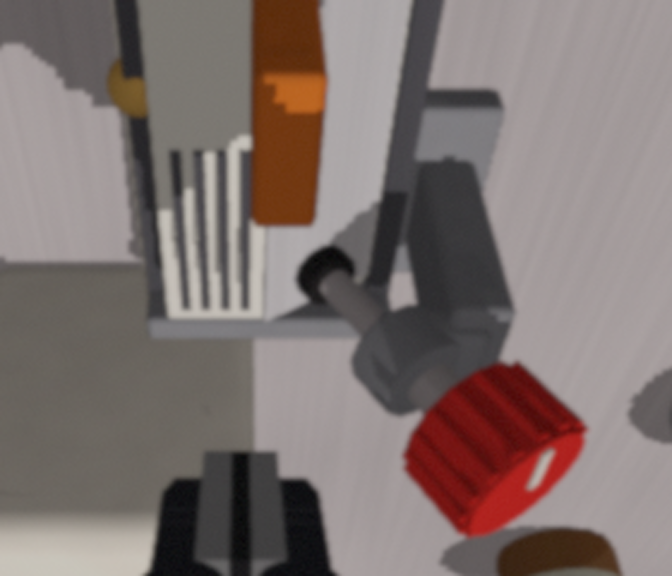

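```bash
python3 - <<'E'
from h import *
u=np.cross(ys,ax)
for f in('w1','w10','w12','w13'):
    t=np.load(f+'.npz');W=t['W'];c=t['c'].astype(int);L=W-np.array([576.6,-104.4,109.]);h=L@ax;U=L@u;Y=L@ys
    m=(h>10)&(h<18)
    red=m&(c[...,0]>120)&(c[...,1]<60)&(h>12.3)&(np.hypot(U,Y)<22)
    ext=[(U[red].min()+U[red].max())/2,(Y[red].min()+Y[red].max())/2]
    for th in(90,120,150):
        w=m&(np.hypot(U-0.5,Y+.3)<15)&(c[...,1]>th)&(c[...,2]>th)
        n,l,st,_=cv2.connectedComponentsWithStats(w.astype(np.uint8));i=1+np.argmax(st[1:,4]);w=l==i
        P=np.c_[U[w],Y[w]];v=np.linalg.svd(P-P.mean(0))[2][0];v*=np.sign(v@P.mean(0))
        print(f,th,w.sum(),'centroid',P.mean(0).round(1),'PCA',np.degrees(np.arctan2(v[1],v[0])).round(1),'disc ctr',np.round(ext,1))
E
```

```text
w1 90 32 centroid [-6.7  5.6] PCA 140.3 disc ctr [0.1 0.7]
w1 120 21 centroid [-7.2  6. ] PCA 137.9 disc ctr [0.1 0.7]
w1 150 5 centroid [-7.5  6.2] PCA 142.6 disc ctr [0.1 0.7]
w10 90 47 centroid [-6.3  4.9] PCA 137.8 disc ctr [ 0.9 -1.2]
w10 120 33 centroid [-6.5  5.1] PCA 137.0 disc ctr [ 0.9 -1.2]
w10 150 22 centroid [-7.4  5.6] PCA 137.4 disc ctr [ 0.9 -1.2]
w12 90 65 centroid [ 3.5 -6.6] PCA -56.8 disc ctr [ 0.7 -1.3]
w12 120 46 centroid [ 4.  -7.2] PCA -56.6 disc ctr [ 0.7 -1.3]
w12 150 29 centroid [ 4.2 -7.5] PCA -55.7 disc ctr [ 0.7 -1.3]
w13 90 76 centroid [-1.4 -7.5] PCA -84.5 disc ctr [ 0.8 -1.3]
w13 120 52 centroid [-1.  -7.9] PCA -88.3 disc ctr [ 0.8 -1.3]
w13 150 27 centroid [-1. -9.] PCA -88.0 disc ctr [ 0.8 -1.3]
```

All checks agree. The mark turned 194° + 32°, matching the commanded 195° + 33°. The foot hasn't moved since touch, and the cassette is still against the stop. Handing in.

```bash
python3 -c "
from rig import arm
s=arm.state();print(s['t'],s['wrist_force'].round(1));print(arm.job_done())"
```

```text
36.825 [-0.5  0.3 -0.7]
the job is handed in; nothing more can be done
None
```

The orange cassette is on the bed, slid home between the guides against the stop and released. The clamp knob is turned to about a quarter turn past touch. I handed the job in at 36.8 s with the arm clear of everything.

**What the last checks showed**
- **Cassette:** its nose is within about 0.5 mm of the stop face. It stayed in place after release and after clamping. I could not read the detent directly. The click is inferred from the position, which puts the notch about 1 mm from the ball, and from the drop in side force as it went in.
- **Clamp:** the foot travelled about 6.1 mm to touch, which is about 2.4 rad of knob. I turned the knob 3.98 rad in all, so it stands about 1.55–1.58 rad past touch, or roughly 4 mm of foot spring. The knob's white mark turned 194° + 32° against 195° + 33° commanded, so it did not slip. The foot did not move during the last turn.

**What disagreed**
- **Tool point:** the reported TCP lay about 41 mm beyond the real fingertips, as seen in the wrist depth image. My first grasp therefore closed above the handle without touching it. I corrected for this offset from then on.
- **Gap before turning:** the foot's rim in the first depth image suggested 6.3–7.1 mm, against 6.1 mm from the foot's actual travel. I used the travel figure.
- **Knob angle:** one rougher reading of the mark gave about 240° total. A better line fit gave 226°, matching the arm's own joint reading.

The blue cassette and the other items were not touched. I kept clear of them but did not measure their positions again at the end.

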